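Lay up two serving boards at the coffee bar

TASK

Lay up the two serving boards: put the lid on the teapot, stand the small steel milk jug in the hollow to the left of the teapot and the sugar jar in the hollow to its right, and stand the small bottle in the hollow behind the tumbler. Left, right and behind are as seen from the robot; everything stands upright and flat in its hollow, the lid sits fully home, and the teapot and the tumbler stay standing where they are.

Things in the scene. Friction and masses are not known exactly. Their poses are not given: they have to be found in the camera images.
- tea_board: Oblong brown wooden board, 110 (x) x 340 (y) x 18 mm, fixed. Three round hollows 6 mm deep in a row: the middle one, at the centre, holds the teapot; the free ones, 80 mm across, are centred at its y = +120 mm (left of the teapot) and -120 mm (right). Origin: centre of underside; hollow floors 12 mm above it. Yaw within 0.2 rad of 0: x points away from the robot, y to its left.
- tonic_board: Shorter brown wooden board, 205 (x) x 110 (y) x 18 mm, fixed. Two round hollows, 80 mm across, 6 mm deep: the near one at its x = -50 mm holds the tumbler, the free one behind is at x = +50 mm. Origin: centre of underside; hollow floors 12 mm above it. Yaw within 0.2 rad of 0, x pointing away from the robot.
- teapot: White round teapot without its lid, in the long board's middle hollow. Origin: centre of foot. Foot 80 mm across, belly 102 mm at 42 mm up; open mouth 85 mm up, 76 mm across outside, about 66 mm inside. Spout reaches 93 mm from the axis along its -x, loop handle 87 mm along +x, both no higher than 87 mm. Loose, 0.55 kg.
- lid: White teapot lid lying right way up. Origin: centre of underside, z up. Below, a boss 52 mm across (46 at the bottom), 8 mm deep, that drops into the mouth; flange 74 mm across from 8 to 12 mm, rests on the mouth's rim; dome to 21 mm; round knob 22 mm across at 34 mm up (grip it there), top at 40 mm. Seated, its origin is 77 mm above the teapot's. 0.09 kg.
- milk_jug: Small open milk jug of plain steel, 72 mm tall, body 52 to 58 mm across, foot 52 mm. Thin loop handle along its +y (to 49 mm from the axis), small lip along -y (to 36 mm): grip the body along its x, 40 to 55 mm up. Origin: centre of foot, z up. About 0.16 kg. (The far larger steel pitcher is not it.)
- sugar_jar: White cylindrical sugar jar closed by a pale wooden lid with a small knob, all one solid piece; body 58 mm across, foot 54 mm, 80 mm tall to the lid's top, 92 mm over the knob. Grip the body 40 to 55 mm up. Origin: centre of foot, z up. About 0.28 kg.
- bottle: Small capped brown glass bottle with a blank paper label; body 54 mm across up to 72 mm, shoulder to 104 mm, straight neck 25 mm across from 104 to 134 mm (grip it there, about 118 mm up), steel cap 29 mm across, top at 142 mm. Origin: centre of foot, z up. About 0.32 kg.
- tumbler: Clear drinking glass, empty, standing in the near hollow of the shorter board; 92 mm tall, 62 mm across at the foot and 72 mm at the mouth. Origin: centre of foot, z up. Loose, 0.26 kg.
There are look-alikes about, which are no part of the job. What is shaped like the teapot but green is not meant. What is shaped like the tonic_board but blue is not meant.

How it is judged:
At the end, for the whole second after the job is handed in: Lid seated level on the teapot, within 7 mm of its axis; milk jug left and sugar jar right of the teapot, bottle behind the tumbler, each upright on its hollow's floor within 15 mm of the centre; teapot (12 mm) and tumbler (20 mm) upright in place; all at rest (horizontal distance between lid and teapot below 0.007 m and z of lid in the frame of teapot between 0.073 and 0.08 m and angle between lid's own z axis and vertical below 0.08 rad and y of milk_jug in the frame of tea_board between 0.105 and 0.135 m and x of milk_jug in the frame of tea_board between -0.015 and 0.015 m and height (world z) of each of milk_jug, sugar_jar, bottle below 0.0145 m and angle between each of milk_jug, sugar_jar, bottle, teapot, tumbler's own z axis and vertical below 0.06 rad and y of sugar_jar in the frame of tea_board between -0.135 and -0.105 m and x of sugar_jar in the frame of tea_board between -0.015 and 0.015 m and x of bottle in the frame of tonic_board between 0.035 and 0.065 m and y of bottle in the frame of tonic_board between -0.015 and 0.015 m and horizontal distance between teapot and tea_board below 0.012 m and distance of tumbler from where it was at the start of the episode below 0.02 m and linear speed of each of lid, milk_jug, sugar_jar, bottle, teapot, tumbler below 0.02 m/s); the robot touches nothing.
It fails at once if the teapot is knocked over or pulled out of its hollow (angle between teapot's own z axis and vertical above 0.35 rad or distance of teapot from where it was at the start of the episode above 0.03 m).
It fails at once if the tumbler is knocked over or pushed out of its hollow (angle between tumbler's own z axis and vertical above 0.35 rad or distance of tumbler from where it was at the start of the episode above 0.03 m).
It also fails if it takes over 120 s, if anything falls off the work surface, if the arm or the gripper's body presses on something with over 40 N, if the wrist force passes 120 N, or if a joint passes its speed limit or range.

ROBOT

A 6-joint arm with a two-finger parallel gripper is mounted at the origin on the work surface. World frame = base frame: x ahead of the robot, y to its left, z up, the work surface at z = 0. Lengths are in m, angles in rad, forces in N, time in s.
With the tool pointing down it reaches from about 0.35 to 0.875 m from the base axis. Payload 15.5 kg.
Tool frame: the origin (TCP) lies at the very end of the fingers, on their centre line; the grasp point (between the pads) lies 19 mm behind it; z points along the fingers, y is the direction in which the jaws open and shut (so a half turn about z gives the same grasp; the last joint's range is limited). The gripper opens to 85 mm and grips with 20 to 120 N. Pads are 22 mm wide; open, the fingers measure 114 mm over their backs; the gripper's body (76 mm by 85 mm) begins 54 mm behind the grasp point. The pads swing forward as they close: fully open they stand 13 mm farther back than shut.
Start: joints at [1.093, 0.494, 1.345, -0, 1.302, -0.096], TCP at [0.233, 0.58, 0.231] pointing down, gripper open.
Joint ranges: [-2.91, 2.91], [-0.82, 2.16], [0.22, 2.67], [-1.22, 4.37], [0.12, 2.79], [-3.08, 3.08]. Speed limits (rad/s): [1.89, 1.89, 2.57, 3.01, 3.01, 3.01].

INTERFACE

Orientations are given as [roll, pitch, yaw] about the fixed x, y, z axes, in that order (R = Rz(yaw) Ry(pitch) Rx(roll)).
In Python, from workcell import bot gives the robot as it stands. The module is installed in compiled form; this text tells all that it offers.
- The arm moves only by the tool play_rows, never from a script. Its argument "plan" is a list of rows, each a list of 5 numbers: the opening, from 0 (shut) to 1 (fully open), then the shift along the tool's x, y, z in mm, then the turn about the tool's z in rad. In form: [[claw, dx, dy, dz, spin], ...]. A call has exactly 10 rows; each row shifts and turns the commanded pose from where the row before left it, along the tool's axes as they then stand; what a row does not reach is not made up. A row lasts 1/12 s, in which the tool goes at most 41.7 mm and 7.16 degrees, less where a joint would pass 70% of its speed; a pose out of reach is approached as far as the arm can. A call with a gripper value outside its range is refused whole. The fingers move at their own pace and stop on an object; "force" is the grip in N (left out, the last holds). Time passes only in rows, so rows that do not move let the fingers close, or fill a call up. It gives the time, the measured TCP pose, the force and the opening at its end, in the units of the state.
- bot.get_state(): the state, without advancing time (a new reading comes with each control period).
- bot.camera(name): name is "scene" or "side" or "wrist"; returns a dict with "image" (400x640x3 uint8, blue, green, red), "depth" (400x640 float32, m along the optical axis (not along the pixel's ray), 0 where there is no reading), "vfov" (degrees; the focal length in pixels is half the picture's height over the tangent of half this angle, whatever the lens; pixels are square), "cx", "cy" (the principal point, pixels), "extrinsics" (4x4, takes a point from camera to world coordinates). Camera axes: x right, y down, z forward; pixel columns grow to the right and rows downward; lengths in m; the calibration is good to about 2 mm. A picture is of the moment at which its call begins.
- bot.finish_job(): hands the job in, once; it reports no verdict.
The state is a dict: "time": time; "joint_positions": joint angles; "joint_velocities": joint speeds; "joint_torque": joint torques, N m; "eef_pos": TCP position; "tool_rot": TCP orientation; "contact_force": force on the tool from outside, world axes, zero at the start; "moment": the same for the moment, N m; "opening": finger opening in m.
Only numpy, scipy, OpenCV 4.12 (cv2) and the standard library are available. Lean on these libraries where they do the work, as an engineer would, in place of code of your own. Each camera call takes 0.05 s, during which the arm holds its last target.

## Working session

There is one attempt and no reset: what is moved stays moved. The work goes in short steps, Python scripts to look and compute and a tool call to move; the robot and the scene stay as the last step left them, time stands still between calls to the robot, and variables do not carry over. Pictures are saved under pics/ and viewed, and the job is handed in when it is done.

Besides the shell and the picture viewer there is one more tool, called after "Call:" as name(argument=value, ...) on one line, values as JSON. play_rows: Moves the arm, as the interface text tells. Its arguments: {"type":"object","properties":{"plan":{"type":"array"},"force":{"type":"number"}},"required":["plan"]}

```bash
mkdir -p pics; cat > h.py <<'E'
import numpy as np, cv2, pickle
from workcell import bot
def grab(n,tag):
    c=bot.camera(n); cv2.imwrite(f'pics/{tag}.png',c['image']); pickle.dump(c,open(f'pics/{tag}.pkl','wb')); return c
def load(tag): return pickle.load(open(f'pics/{tag}.pkl','rb'))
def f(c): return 200/np.tan(np.radians(c['vfov'])/2)
def ray(c,u,v):
    d=np.array([(u-c['cx'])/f(c),(v-c['cy'])/f(c),1.]); E=np.array(c['extrinsics']); return E[:3,3],E[:3,:3]@d
def onz(c,u,v,z):
    o,d=ray(c,u,v); return o+d*(z-o[2])/d[2]
def pts(c):
    H,W=c['depth'].shape; u,v=np.meshgrid(np.arange(W),np.arange(H)); d=c['depth']
    P=np.stack([(u-c['cx'])/f(c)*d,(v-c['cy'])/f(c)*d,d],-1); E=np.array(c['extrinsics'])
    P=P@E[:3,:3].T+E[:3,3]; P[d==0]=np.nan; return P
def proj(c,p):
    E=np.array(c['extrinsics']); q=E[:3,:3].T@(np.array(p)-E[:3,3]); return q[0]/q[2]*f(c)+c['cx'],q[1]/q[2]*f(c)+c['cy']
E
python3 - <<'E'
from h import *
for n in ['scene','side','wrist']:
    c=grab(n,n+'0'); print(n,c['vfov'],c['cx'],c['cy'],np.round(c['extrinsics'],3).tolist(),(c['depth']==0).mean())
print(bot.get_state())
E
```

```text
scene 48.79123327395671 312.9717082885397 205.693284417815 [[-0.464, 0.756, -0.462, 0.969], [0.886, 0.396, -0.241, 0.201], [0.001, -0.521, -0.853, 0.997], [0.0, 0.0, 0.0, 1.0]] 0.00394921875
side 55.238344900187215 320.8398245111006 198.19244801027418 [[0.684, -0.453, 0.571, -0.19], [-0.729, -0.404, 0.552, -0.668], [-0.019, -0.794, -0.607, 0.707], [0.0, 0.0, 0.0, 1.0]] 0.00385546875
wrist 68.51903319619471 312.9818780060833 202.12533899442403 [[0.374, 0.884, 0.282, 0.161], [0.928, -0.356, -0.115, 0.61], [-0.001, 0.304, -0.953, 0.373], [0.0, 0.0, 0.0, 1.0]] 0.0037109375
{'time': 0.15, 'joint_positions': array([ 1.09254135e+00,  4.94036457e-01,  1.34597655e+00, -1.22082771e-05,
        1.30249194e+00, -9.54982942e-02]), 'joint_velocities': array([ 0.00023736, -0.00068616, -0.00129542,  0.00015318,  0.00174033,
       -0.00152992]), 'joint_torque': array([ 8.98869184e-04, -8.82543826e+01, -3.84063756e+01, -2.21411465e-04,
        7.09882894e-03, -9.32156718e-05]), 'eef_pos': array([0.23329979, 0.57953435, 0.23084386]), 'tool_rot': array([-3.14068339e+00, -7.52753969e-05,  2.75883918e+00]), 'contact_force': array([ 0.33755891,  0.85401956, -0.03891335]), 'moment': array([-0.05438365, -0.00773864,  0.06535168]), 'opening': 0.08550778167161453}
```

View pics/scene0.png

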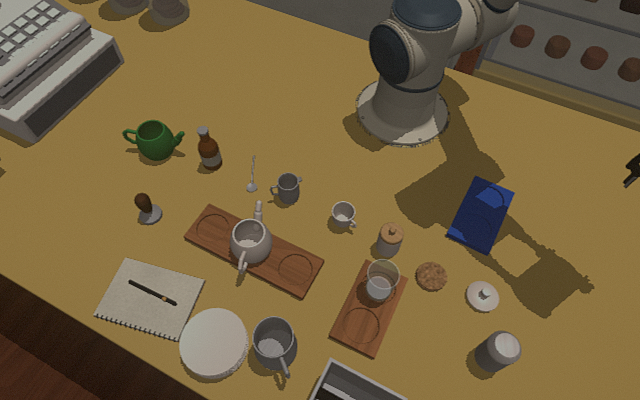

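View pics/side0.png

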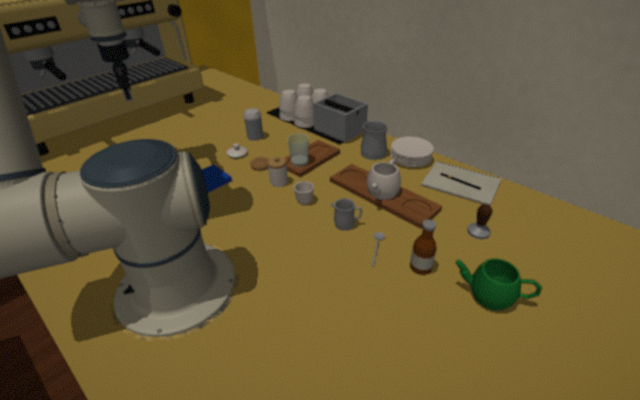

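View pics/wrist0.png

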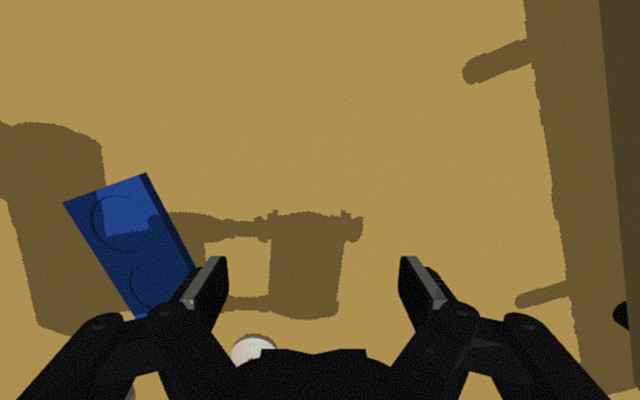

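Candidates, by pixel in the scene image:
- **Teapot:** white (250,240) or green (155,140). I choose the white one.
- **Jug:** small steel (288,188), white cup (344,215) or big pitcher (274,343). I choose (288,188).
- **Sugar jar:** wooden-lidded (390,240) or grey shaker (497,350). I choose (390,240).
- **Lid:** white knobbed (482,295), cork coaster (432,276) or plate (213,343). I choose (482,295).
- **Board:** brown (370,308) or blue (480,215). I choose the brown one.
- **Bottle:** (208,150), or the tamper (148,208). I choose (208,150).

Next I check these choices in a close crop.

```bash
python3 - <<'E'
from h import *
im=load('scene0')['image']
a=cv2.resize(im[110:370,180:520],None,fx=2.3,fy=2.3,interpolation=cv2.INTER_CUBIC)
a=np.clip(a.astype(float)*1.5,0,255).astype(np.uint8)
cv2.imwrite('pics/crop0.png',a[:600,:800])
c=load('scene0');P=pts(c)
for n,(u,v) in dict(lidknob=(482,293),jug=(288,180),sugar=(390,230),bottle=(205,130),table=(430,310),hl=(297,266),board=(275,245),pot=(250,225)).items(): print(n,np.round(P[v-1:v+2,u-1:u+2].reshape(-1,3).mean(0),4))
E
```

```text
lidknob [0.4768 0.3786 0.0372]
jug [ 0.4103 -0.165   0.0388]
sugar [0.4541 0.1348 0.0916]
bottle [ 0.4341 -0.3873  0.1425]
table [5.541e-01 2.906e-01 5.000e-04]
hl [ 0.6052 -0.0319  0.0133]
board [ 0.5834 -0.1055  0.019 ]
pot [ 0.5764 -0.178   0.0488]
```

View pics/crop0.png

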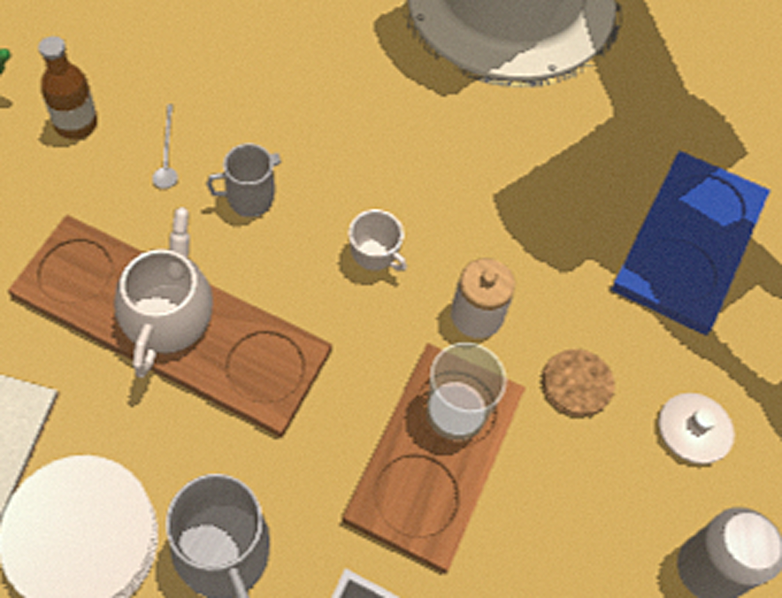

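```bash
cat > meas.py <<'E'
from h import *
def circ(Q):
    (x,y),r=cv2.minEnclosingCircle(Q[:,:2].astype(np.float32)); return np.round([x,y,2*r],4)
def cfit(Q):
    A=np.c_[2*Q[:,:2],np.ones(len(Q))]; s=np.linalg.lstsq(A,(Q[:,:2]**2).sum(1),rcond=None)[0]; return np.round([s[0],s[1],2*np.sqrt(s[2]+s[0]**2+s[1]**2)],4)
def near(P,x,y,r,z0,z1):
    Q=P.reshape(-1,3); Q=Q[~np.isnan(Q[:,0])]; return Q[(np.hypot(Q[:,0]-x,Q[:,1]-y)<r)&(Q[:,2]>z0)&(Q[:,2]<z1)]
E
python3 - <<'E'
from meas import *
for t in ['scene0','side0']:
    c=load(t);P=pts(c);print(t)
    hsv=cv2.cvtColor(c['image'],cv2.COLOR_BGR2HSV)
    for n,x,y,r in [('tea',.56,-.16,.22),('tonic',.61,.17,.16)]:
        m=(np.hypot(P[...,0]-x,P[...,1]-y)<r)&(P[...,2]>.0155)&(P[...,2]<.0205)&(hsv[...,0]<20)&(hsv[...,1]>90)
        m=cv2.morphologyEx(m.astype(np.uint8),cv2.MORPH_OPEN,np.ones((3,3)))
        k,l,s,_=cv2.connectedComponentsWithStats(m); 
        big=np.isin(l,[i for i in range(1,k) if s[i,4]>30])
        Q=P[big]; b=cv2.minAreaRect(Q[:,:2].astype(np.float32)); print(n,len(Q),Q[:,2].mean(),np.round(b[0],4),np.round(b[1],4),b[2], np.round(cv2.boxPoints(b),3).tolist())
    for n,x,y,r,z0,z1 in [('jugrim',.41,-.165,.06,.066,.076),('sugartop',.454,.135,.05,.076,.083),('sugarknob',.454,.135,.05,.086,.096),('cap',.434,-.387,.04,.137,.148),('lidflange',.477,.379,.06,.008,.015),('lidknob',.477,.379,.06,.032,.044),('potrim',.56,-.16,.06,.092,.101),('tumrim',.53,.17,.06,.098,.11)]:
        Q=near(P,x,y,r,z0,z1)
        if len(Q)>5: print(n,len(Q),np.round(Q.mean(0),4),circ(Q),cfit(Q))
E
```

```text
scene0
tea 663 0.018333547166827276 [ 0.6151 -0.1565] [0.3032 0.1101] 89.52288055419922 [[0.5590000152587891, -0.30799999833106995], [0.6690000295639038, -0.3089999854564667], [0.6710000038146973, -0.004999999888241291], [0.5609999895095825, -0.004000000189989805]]
tonic 697 0.018362216844557362 [0.6184 0.1619] [0.1903 0.1096] 0.7179901599884033 [[0.5230000019073486, 0.2150000035762787], [0.5239999890327454, 0.10599999874830246], [0.7139999866485596, 0.1080000028014183], [0.7129999995231628, 0.21799999475479126]]
jugrim 133 [ 0.4278 -0.1516  0.0709] [ 0.4308 -0.1488  0.0637] [ 0.4322 -0.1516  0.0528]
sugartop 331 [0.4526 0.1381 0.0799] [0.4507 0.1378 0.0576] [0.4512 0.1379 0.0416]
sugarknob 34 [0.452  0.1383 0.0914] [0.4508 0.1385 0.0159] [0.4513 0.1383 0.0112]
cap 87 [ 0.4378 -0.395   0.1423] [ 0.4374 -0.3958  0.0297] [ 0.4376 -0.3953  0.0215]
lidflange 188 [0.4788 0.3825 0.0131] [0.4698 0.3848 0.0755] [0.4693 0.3847 0.0681]
lidknob 76 [0.471  0.384  0.0391] [0.4702 0.3842 0.0215] [0.4705 0.3842 0.0157]
potrim 114 [ 0.5754 -0.1596  0.0966] [ 0.5734 -0.1576  0.0985] [ 0.5704 -0.1579 
[... 305 characters left out ...]
97  0.0631] [ 0.4288 -0.1522  0.0533]
sugartop 110 [0.4449 0.1351 0.0782] [0.4473 0.1374 0.0568] [0.4469 0.1376 0.0406]
sugarknob 13 [0.4478 0.1375 0.0893] [0.448  0.1377 0.0153] [0.448  0.1377 0.0118]
cap 98 [ 0.4336 -0.3966  0.14  ] [ 0.4346 -0.3958  0.0304] [ 0.4341 -0.3962  0.0211]
lidflange 84 [0.4565 0.3719 0.012 ] [0.4646 0.384  0.0759] [0.4657 0.3838 0.0623]
lidknob 19 [0.4641 0.3826 0.0362] [0.4644 0.3833 0.022 ] [0.4647 0.3832 0.016 ]
potrim 65 [ 0.575  -0.1617  0.0945] [ 0.5706 -0.1586  0.1029] [ 0.5683 -0.1636  0.0694]
tumrim 48 [0.5512 0.1599 0.101 ] [0.5639 0.1627 0.0742] [0.5641 0.1623 0.0677]<stdin>:10: RuntimeWarning: Mean of empty slice.
  ret = ret.dtype.type(ret / rcount)
```

```bash
python3 - <<'E' 2>/dev/null
from meas import *
for t,lo,hi in [('scene0',.0155,.0210),('side0',.013,.0195)]:
    c=load(t);P=pts(c);print(t)
    hsv=cv2.cvtColor(c['image'],cv2.COLOR_BGR2HSV)
    u,v=map(int,proj(c,[.6,-.05,.018]));print(u,v,hsv[v,u],P[v,u])
    for n,x,y,hx,hy in [('tea',.615,-.157,.08,.2),('tonic',.618,.162,.125,.075)]:
        m=(abs(P[...,0]-x)<hx)&(abs(P[...,1]-y)<hy)&(P[...,2]>lo)&(P[...,2]<hi)&((hsv[...,0]<18)|(hsv[...,0]>170))
        m=cv2.morphologyEx(m.astype(np.uint8),cv2.MORPH_OPEN,np.ones((2,2)))
        k,l,s,_=cv2.connectedComponentsWithStats(m); 
        big=np.isin(l,[i for i in range(1,k) if s[i,4]>25])
        Q=P[big]
        if len(Q)<9: print('none');continue
        b=cv2.minAreaRect(Q[:,:2].astype(np.float32)); print(n,len(Q),Q[:,2].mean(),np.round(b[0],4),np.round(b[1],4),b[2], np.round(cv2.boxPoints(b),3).tolist())
E
```

```text
scene0
291 260 [ 12 153 113] [ 0.59850253 -0.05216275  0.01435902]
tea 2156 nan [ 0.6233 -0.1505] [0.3354 0.1271] 89.48762512207031 [[0.5580000281333923, -0.3179999887943268], [0.6850000023841858, -0.3190000057220459], [0.6880000233650208, 0.017000000923871994], [0.5609999895095825, 0.017999999225139618]]
tonic 1664 nan [0.6122 0.1655] [0.2126 0.1084] 1.0586811304092407 [[0.5049999952316284, 0.21799999475479126], [0.5070000290870667, 0.10899999737739563], [0.718999981880188, 0.11299999803304672], [0.7170000076293945, 0.22200000286102295]]
side0
353 179 [ 12 165 102] [ 0.6091598  -0.04091062  0.00945083]
tea 1269 0.017131795327764158 [ 0.5971 -0.2071] [0.4481 0.2072] 71.06438446044922 [[0.4259999990463257, -0.38499999046325684], [0.621999979019165, -0.453000009059906], [0.7680000066757202, -0.028999999165534973], [0.5720000267028809, 0.03799999877810478]]
tonic 389 0.014394075865771386 [0.612  0.1575] [0.2066 0.1071] 0.8531387448310852 [[0.5080000162124634, 0.20900000631809235], [0.5090000033378601, 0.10199999809265137], [0.7160000205039978, 0.10499999672174454], [0.7149999737739563, 0.21299999952316284]]
```

```bash
python3 - <<'E'
from meas import *
c=load('scene0');P=pts(c)
hsv=cv2.cvtColor(c['image'],cv2.COLOR_BGR2HSV)
P=np.nan_to_num(P,nan=9)
brown=(hsv[...,0]<17)&(hsv[...,1]>110)&(hsv[...,2]>60)
for n,x,y,hx,hy in [('tea',.615,-.157,.09,.2),('tonic',.618,.162,.125,.08)]:
    W=(abs(P[...,0]-x)<hx)&(abs(P[...,1]-y)<hy)&brown
    m=(W&(P[...,2]>.0165)&(P[...,2]<.0205)).astype(np.uint8)
    m=cv2.morphologyEx(m,cv2.MORPH_CLOSE,np.ones((3,3)));m=cv2.morphologyEx(m,cv2.MORPH_OPEN,np.ones((3,3)))
    k,l,s,_=cv2.connectedComponentsWithStats(m); print(s[1:,4].tolist())
    big=np.isin(l,[i for i in range(1,k) if s[i,4]>60])&W&(P[...,2]<.0205)&(P[...,2]>.0165)
    vv,uu=np.nonzero(big);Q=np.array([onz(c,a,b,.018) for a,b in zip(uu,vv)])
    b=cv2.minAreaRect(Q[:,:2].astype(np.float32)); print(n,len(Q),np.round(b[0],4),np.round(b[1],4),b[2], np.round(cv2.boxPoints(b),3).tolist())
    F=(W&(P[...,2]<.0142)&(P[...,2]>.0105)).astype(np.uint8);F=cv2.morphologyEx(F,cv2.MORPH_OPEN,np.ones((3,3)))
    k,l,s,_=cv2.connectedComponentsWithStats(F)
    for i in range(1,k):
        if s[i,4]>150: Q=P[l==i];print(' hollow',s[i,4],circ(Q),Q.mean(0))
    im=c['image'].copy();im[big]=(0,255,0);im[F>0]=(255,0,0);cv2.imwrite(f'pics/m_{n}.png',cv2.resize(im[180:370,170:430],None,fx=3,fy=3))
E
```

```text
[1048, 1558]
tea 1937 [ 0.6148 -0.1525] [0.3393 0.1111] 89.47300720214844 [[0.5580000281333923, -0.32199999690055847], [0.6690000295639038, -0.3230000138282776], [0.671999990940094, 0.017000000923871994], [0.5609999895095825, 0.017999999225139618]]
[2003]
tonic 1513 [0.6154 0.1624] [0.2061 0.1091] 0.634928286075592 [[0.5120000243186951, 0.2160000056028366], [0.5130000114440918, 0.10700000077486038], [0.718999981880188, 0.10899999737739563], [0.7179999947547913, 0.21799999475479126]]
```

View pics/m_tea.png

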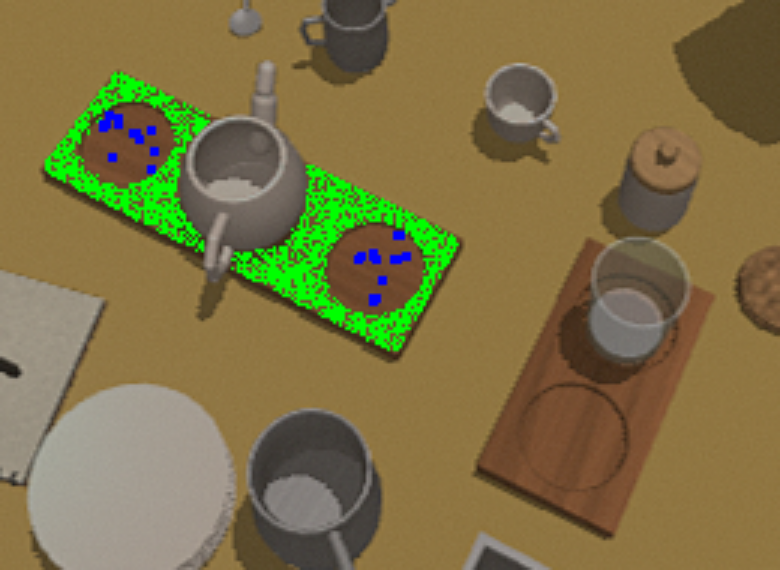

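```bash
python3 - <<'E'
from meas import *
c=load('scene0');P=np.nan_to_num(pts(c),nan=9)
for n,x,y,r,z0,z1 in [('potrim',.612,-.153,.045,.094,.102),('potrimall',.612,-.153,.1,.090,.102),('tumrim',.566,.163,.045,.099,.108),('jugrim',.431,-.15,.034,.0685,.076),('jugall',.431,-.15,.075,.03,.076),('jugbody',.431,-.15,.04,.03,.06)]:
    Q=near(P,x,y,r,z0,z1); print(n,len(Q),circ(Q),cfit(Q),Q.min(0).round(3),Q.max(0).round(3))
# top-down map
G=np.zeros((400,500,3),np.uint8); zm=np.full((400,500),-1.)
Q=P.reshape(-1,3);C=c['image'].reshape(-1,3)
i=((.8-Q[:,0])/.0015).astype(int);j=((.3-Q[:,1])/.0015).astype(int)
j=((.45-Q[:,1])/.002).astype(int)
i=((.8-Q[:,0])/.0015*.75).astype(int)
o=np.argsort(Q[:,2])
for k in o:
    if 0<=i[k]<400 and 0<=j[k]<500 and Q[k,2]<.3 and Q[k,2]>.004: G[i[k],j[k]]=np.clip(C[k]*1.4,0,255)
G=G[:300]
for yy in np.arange(-.5,.46,.1): cv2.line(G,(int((.45-yy)/.002),0),(int((.45-yy)/.002),300),(60,60,60),1)
for xx in np.arange(.3,.8,.1): cv2.line(G,(0,int((.8-xx)/.002)),(500,int((.8-xx)/.002)),(60,60,60),1)
cv2.imwrite('pics/top.png',cv2.resize(G,(800,480),interpolation=0))
E
```

```text
potrim 211 [ 0.615  -0.1517  0.0808] [ 0.6153 -0.1521  0.073 ] [ 0.578 -0.191  0.094] [ 0.655 -0.113  0.102]
potrimall 373 [ 0.6073 -0.1527  0.165 ] [ 0.6052 -0.1563  0.0972] [ 0.528 -0.192  0.09 ] [ 0.686 -0.111  0.102]
tumrim 178 [0.5675 0.1624 0.0724] [0.5683 0.1626 0.0683] [0.531 0.127 0.099] [0.603 0.198 0.108]
jugrim 106 [ 0.4308 -0.1488  0.0637] [ 0.4321 -0.1516  0.0533] [ 0.404 -0.18   0.069] [ 0.461 -0.123  0.076]
jugall 470 [ 0.4362 -0.159   0.0847] [ 0.4358 -0.1555  0.0548] [ 0.404 -0.191  0.03 ] [ 0.468 -0.123  0.076]
jugbody 255 [ 0.4368 -0.1549  0.0629] [ 0.434  -0.1529  0.0522] [ 0.406 -0.18   0.03 ] [ 0.462 -0.125  0.06 ]
```

View pics/top.png

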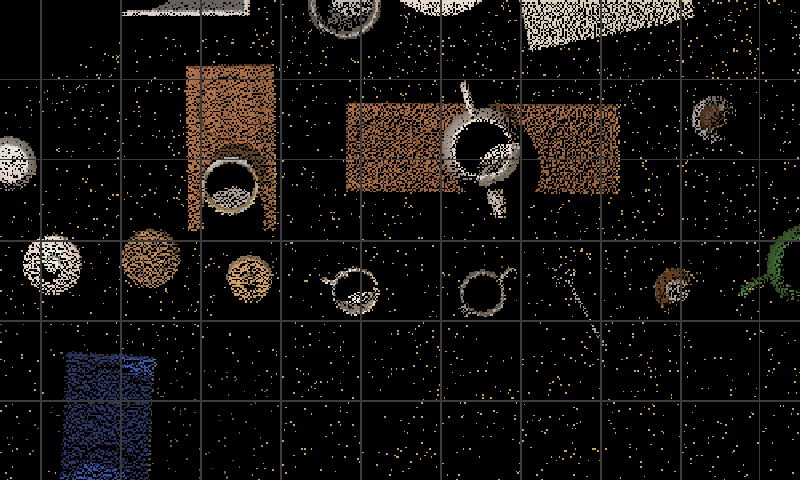

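The masks and fits match the given sizes:
- **Tea board:** 339x111 mm at (.615,-.1525), yaw -.009.
- **Tonic board:** 206x109 mm at (.615,.162), yaw .011.
- **Jug handle:** points to about -49°.

I start with the lid.

```bash
cat > go.py <<'E'
import sys
from h import *
from scipy.spatial.transform import Rotation as Rt
def go(x,y,z,yaw=None):
    s=bot.get_state(); R=Rt.from_euler('xyz',s['tool_rot']).as_matrix()
    d=R.T@(np.array([x,y,z])-s['eef_pos'])*1000
    sp=0 if yaw is None else -(yaw-s['tool_rot'][2]+np.pi/2)%np.pi-np.pi/2 if False else (0 if yaw is None else -((yaw-s['tool_rot'][2]+np.pi/2)%np.pi-np.pi/2))
    print('pos',s['eef_pos'].round(4),'rot',s['tool_rot'].round(4),'F',s['contact_force'].round(1),'op',round(s['opening'],4),'j',s['joint_positions'].round(2),'t',s['time'])
    print('d tool mm',d.round(1),'len',round(np.linalg.norm(d),1),'spin',round(sp,3))
if __name__=='__main__':
    a=[float(v) for v in sys.argv[1:]]; go(*a)
E
python3 go.py .470 .3843 .13
```

```text
pos [0.2333 0.5795 0.2308] rot [-3.1407e+00 -1.0000e-04  2.7588e+00] F [ 0.3  0.9 -0. ] op 0.0855 j [ 1.09  0.49  1.35 -0.    1.3  -0.1 ] t 0.15
d tool mm [-292.5  -92.6  100.9] len 323.0 spin 0
```

Call:
play_rows(plan=[[1, -29, -9, 10, 0], [1, -29, -9, 10, 0], [1, -29, -9, 10, 0], [1, -29, -9, 10, 0], [1, -29, -9, 10, 0], [1, -29, -9, 10, 0], [1, -29, -9, 10, 0], [1, -29, -9, 10, 0], [1, -29, -9, 10, 0], [1, -29, -9, 10, 0]])

```text
time: 0.98
eef_pos: [0.4698, 0.3868, 0.1306]
tool_rot: [-3.141, -0.0, 2.759]
contact_force: [0.3, -0.0, -0.2]
opening: 0.0852
```

```bash
python3 - <<'E'
from meas import *
c=grab('wrist','w1');P=np.nan_to_num(pts(c),nan=9)
print(np.round(c['extrinsics'],3).tolist())
for n,z0,z1 in [('knob',.03,.045),('fl',.008,.016),('all',.007,.05)]:
    Q=near(P,.47,.384,.07,z0,z1);print(n,len(Q),circ(Q) if len(Q)else'',Q.min(0) if len(Q) else '',Q.max(0) if len(Q) else '')
E
python3 go.py .470 .3843 .024
```

```text
[[0.374, 0.884, 0.282, 0.398], [0.928, -0.356, -0.114, 0.417], [-0.0, 0.304, -0.953, 0.273], [0.0, 0.0, 0.0, 1.0]]
knob 499 [0.4681 0.3871 0.0217] [0.45795169 0.37646137 0.03021318] [0.47832083 0.39738009 0.04113126]
fl 1786 [0.4686 0.3868 0.0742] [0.43171788 0.35032609 0.00814484] [0.50535758 0.42350399 0.01599707]
all 4764 [0.4686 0.3868 0.0742] [0.43171788 0.35032609 0.00720805] [0.50535758 0.42350399 0.04113126]
pos [0.4732 0.3834 0.1288] rot [-3.1396e+00  5.0000e-04  2.7567e+00] F [ 4.9 -5.3 -2.1] op 0.0854 j [ 0.58  0.58  1.5  -0.    1.06 -0.6 ] t 1.0333
d tool mm [ 3.400e+00 -1.000e-01  1.048e+02] len 104.9 spin 0
```

View pics/w1.png

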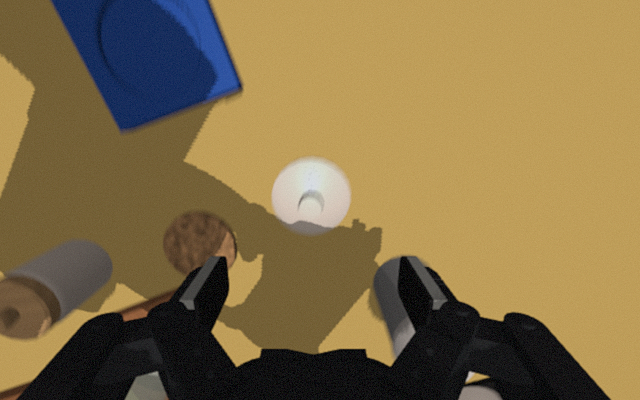

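```bash
python3 - <<'E'
from meas import *
c=grab('wrist','w2');P=np.nan_to_num(pts(c),nan=9)
for n,z0,z1 in [('knob',.03,.045),('fl',.008,.016),('all',.007,.05)]:
    Q=near(P,.47,.384,.07,z0,z1);print(n,len(Q),circ(Q) if len(Q)else'',Q.min(0) if len(Q) else '',Q.max(0) if len(Q) else '')
E
python3 go.py .470 .3843 .024
```

```text
knob 515 [0.4685 0.3869 0.0217] [0.45794748 0.37637326 0.03087923] [0.47823398 0.39745712 0.04114969]
fl 1860 [0.4685 0.3869 0.0745] [0.43158148 0.34996472 0.00810279] [0.50574281 0.42364452 0.01599358]
all 4893 [0.4685 0.3869 0.0745] [0.43158148 0.34996472 0.00707279] [0.50574281 0.42364452 0.04114969]
pos [0.4713 0.3849 0.1296] rot [-3.1396e+00 -4.0000e-04  2.7554e+00] F [-0.1  1.5  0.6] op 0.0856 j [ 0.59  0.58  1.5  -0.    1.06 -0.6 ] t 1.0833
d tool mm [  0.9  -0.9 105.6] len 105.6 spin 0
```

Call:
play_rows(plan=[[1, 0, -1, 15, 0], [1, 0, 0, 15, 0], [1, 0, 0, 15, 0], [1, 0, 0, 15, 0], [1, 0, 0, 15, 0], [1, 0, 0, 12, 0], [1, 0, 0, 10, 0], [1, 0, 0, 10, 0], [1, 0, 0, 0, 0], [1, 0, 0, 0, 0]], force=30)

```text
time: 1.92
eef_pos: [0.4683, 0.3871, 0.0241]
tool_rot: [-3.141, -0.0, 2.759]
contact_force: [1.5, -0.4, 0.3]
opening: 0.0856
```

Call:
play_rows(plan=[[0, 0, 0, 0, 0], [0, 0, 0, 0, 0], [0, 0, 0, 0, 0], [0, 0, 0, 0, 0], [0, 0, 0, 0, 0], [0, 0, 0, 0, 0], [0, 0, 0, 0, 0], [0, 0, 0, 0, 0], [0, 0, 0, 0, 0], [0, 0, 0, 0, 0]], force=30)

```text
time: 2.75
eef_pos: [0.4686, 0.3871, 0.0247]
tool_rot: [3.141, 0.0, 2.759]
contact_force: [-1.8, -0.1, 4.5]
opening: 0.0204
```

Call:
play_rows(plan=[[0, 0, 0, -8, 0], [0, 0, 0, -15, 0], [0, 0, 0, -20, 0], [0, 0, 0, -20, 0], [0, 0, 0, -20, 0], [0, 0, 0, -20, 0], [0, 0, 0, -15, 0], [0, 0, 0, -12, 0], [0, 0, 0, 0, 0], [0, 0, 0, 0, 0]])

```text
time: 3.58
eef_pos: [0.4686, 0.3871, 0.1549]
tool_rot: [3.141, 0.001, 2.759]
contact_force: [-0.1, -0.5, -1.1]
opening: 0.0204
```

```bash
python3 - <<'E'
from meas import *
c=grab('wrist','w3');P=np.nan_to_num(pts(c),nan=9)
s=bot.get_state();x,y,z=s['eef_pos']
for n,z0,z1 in [('fl',-.030,-.005),('all',-.04,.02)]:
    Q=near(P,x,y,.05,z+z0,z+z1);print(n,len(Q),circ(Q) if len(Q)else'',Q.min(0) if len(Q) else '',Q.max(0) if len(Q) else '')
E
python3 go.py .615 -.1522 .17
```

```text
fl 6278 [0.4691 0.3877 0.075 ] [0.43204159 0.35097685 0.13703086] [0.5060959  0.42503064 0.14901052]
all 9734 [0.4691 0.3877 0.075 ] [0.43204159 0.35097685 0.13703086] [0.5060959  0.42503064 0.17400158]
pos [0.4682 0.3869 0.154 ] rot [-3.1414e+00 -1.0000e-04  2.7588e+00] F [-0.5  0.1 -1.2] op 0.0203 j [ 0.59  0.55  1.48  0.    1.11 -0.6 ] t 3.6333
d tool mm [-337.5 -445.2  -16. ] len 558.9 spin 0
```

View pics/w3.png

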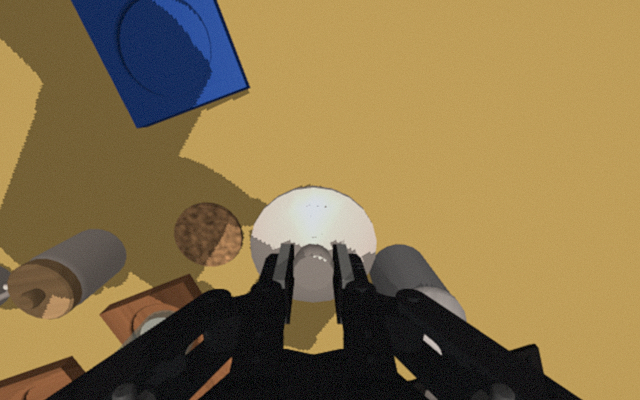

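```bash
python3 go.py .69 -.182 .175
```

```text
pos [0.4682 0.3869 0.154 ] rot [-3.1414e+00 -1.0000e-04  2.7588e+00] F [-0.5  0.1 -1.2] op 0.0203 j [ 0.59  0.55  1.48  0.    1.11 -0.6 ] t 3.6333
d tool mm [-418.2 -444.9  -21. ] len 610.9 spin 0
```

Call:
play_rows(plan=[[0, -10, -11, -4, 0], [0, -20, -21, -4, 0], [0, -22, -23, -4, 0], [0, -22, -23, -4, 0], [0, -22, -23, -4, 0], [0, -22, -23, 0, 0], [0, -22, -23, 0, 0], [0, -22, -23, 0, 0], [0, -22, -23, 0, 0], [0, -22, -23, 0, 0]])

```text
time: 4.47
eef_pos: [0.5787, 0.1074, 0.1735]
tool_rot: [-3.141, -0.001, 2.759]
contact_force: [0.2, 0.9, -0.6]
opening: 0.0203
```

Call:
play_rows(plan=[[0, -22, -23, 0, 0], [0, -22, -23, 0, 0], [0, -22, -23, 0, 0], [0, -22, -23, 0, 0], [0, -22, -23, 0, 0], [0, -22, -23, 0, 0], [0, -22, -24, 0, 0], [0, -22, -24, 0, 0], [0, -22, -24, 0, 0], [0, -14, -19, 0, 0]])

```text
time: 5.3
eef_pos: [0.69, -0.1852, 0.1731]
tool_rot: [-3.141, -0.001, 2.758]
contact_force: [-0.8, 1.0, -1.6]
opening: 0.0208
```

Call:
play_rows(plan=[[0, 0, -9, 0, 0], [0, 0, 0, 0, 0], [0, 0, 0, 0, 0], [0, 0, 0, 0, 0], [0, 0, 0, 0, 0], [0, 0, 0, 0, 0], [0, 0, 0, 0, 0], [0, 0, 0, 0, 0], [0, 0, 0, 0, 0], [0, 0, 0, 0, 0]])

```text
time: 6.13
eef_pos: [0.6867, -0.1901, 0.1743]
tool_rot: [-3.142, 0.0, 2.759]
contact_force: [-0.8, 0.6, -2.0]
opening: 0.0209
```

```bash
python3 - <<'E'
from meas import *
c=grab('wrist','w4')
P=np.nan_to_num(pts(c),nan=9)
for z0,z1 in [(.092,.1),(.094,.1)]:
    Q=near(P,.614,-.152,.043,z0,z1);print(len(Q),circ(Q),cfit(Q),Q.min(0).round(4),Q.max(0).round(4))
E
python3 go.py .614 -.152 .175
```

```text
2567 [ 0.6142 -0.1511  0.0804] [ 0.6139 -0.151   0.073 ] [ 0.5743 -0.1911  0.092 ] [ 0.6535 -0.111   0.0988]
2316 [ 0.6139 -0.1511  0.0786] [ 0.6138 -0.151   0.0724] [ 0.5749 -0.1897  0.094 ] [ 0.6527 -0.1122  0.0988]
pos [ 0.6866 -0.1902  0.1743] rot [3.1416 0.     2.7589] F [-0.4 -0.2 -1. ] op 0.0203 j [-0.35  0.67  1.17  0.    1.3  -1.54] t 6.1833
d tool mm [81.6  8.3 -0.7] len 82.1 spin 0
```

View pics/w4.png

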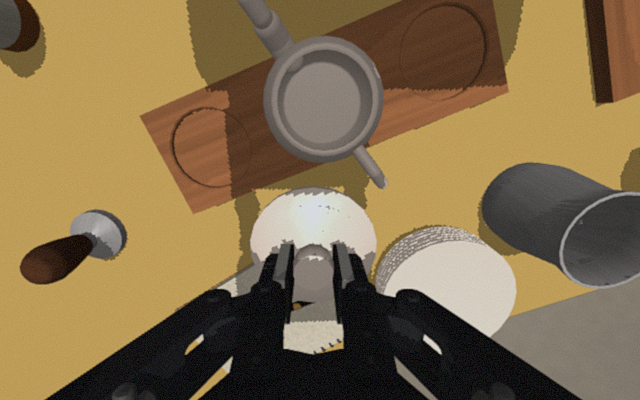

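```bash
python3 - <<'E'
from meas import *
c=load('w4');P=np.nan_to_num(pts(c),nan=9)
x,y,z=.6866,-.1901,.1743
Q=near(P,x,y,.05,z-.03,z-.005);print('lid',len(Q),circ(Q))
A=near(P,x,y,.05,z-.016,z-.010); print(np.linalg.lstsq(np.c_[A[:,:2]-[x,y],np.ones(len(A))],A[:,2],rcond=None)[0])
hsv=cv2.cvtColor(c['image'],cv2.COLOR_BGR2HSV)
brown=(hsv[...,0]<17)&(hsv[...,1]>110)
W=(abs(P[...,0]-.615)<.075)&(abs(P[...,1]+.157)<.2)&brown
print(np.percentile(P[W][:,2],[5,25,50,75,95]))
m=(W&(P[...,2]>.0155)&(P[...,2]<.021))
vv,uu=np.nonzero(m)
k,l,s,_=cv2.connectedComponentsWithStats(cv2.morphologyEx(m.astype(np.uint8),cv2.MORPH_OPEN,np.ones((3,3))))
m=np.isin(l,[i for i in range(1,k) if s[i,4]>200]);vv,uu=np.nonzero(m)
Q=np.array([onz(c,a,b,.018) for a,b in zip(uu,vv)]);b=cv2.minAreaRect(Q[:,:2].astype(np.float32));print(b,cv2.boxPoints(b).round(4).tolist())
F=(W&(P[...,2]<.0148)&(P[...,2]>.0095)).astype(np.uint8);F=cv2.morphologyEx(F,cv2.MORPH_OPEN,np.ones((3,3)))
k,l,s,_=cv2.connectedComponentsWithStats(F)
for i in range(1,k):
    if s[i,4]>500: Q=P[l==i];print(' hollow',s[i,4],circ(Q),Q.mean(0))
E
```

```text
lid 6744 [ 0.687  -0.1894  0.0747]
[ 0.00685277 -0.00250949  0.16257323]
[0.01073892 0.01190016 0.01686603 0.01773298 0.01867707]
((0.6139058470726013, -0.1507081389427185), (0.33885008096694946, 0.10983245819807053), 89.4725112915039) [[0.5573999881744385, -0.319599986076355], [0.6672999858856201, -0.3206000030040741], [0.6704000234603882, 0.018200000748038292], [0.5605999827384949, 0.019200000911951065]]
 hollow 6269 [ 0.6149 -0.0297  0.0805] [ 0.61384196 -0.02908213  0.01163295]
 hollow 4754 [ 0.6127 -0.2717  0.0802] [ 0.61148281 -0.27189611  0.01157313]
```

Call:
play_rows(plan=[[0, 8, 0, 0, 0], [0, 16, 2, 0, 0], [0, 18, 2, 0, 0], [0, 18, 2, 0, 0], [0, 14, 2, 0, 0], [0, 8, 0, 0, 0], [0, 0, 0, 0, 0], [0, 0, 0, 0, 0], [0, 0, 0, 0, 0], [0, 0, 0, 0, 0]])

```text
time: 7.02
eef_pos: [0.6142, -0.1526, 0.1742]
tool_rot: [-3.142, 0.001, 2.759]
contact_force: [-0.8, -0.4, -0.5]
opening: 0.0204
```

Call:
play_rows(plan=[[0, 0, 0, 5, 0], [0, 0, 0, 10, 0], [0, 0, 0, 10, 0], [0, 0, 0, 8, 0], [0, 0, 0, 6, 0], [0, 0, 0, 4, 0], [0, 0, 0, 3, 0], [0, 0, 0, 0, 0], [0, 0, 0, 0, 0], [0, 0, 0, 0, 0]])

```text
time: 7.85
eef_pos: [0.6138, -0.1523, 0.1287]
tool_rot: [3.142, 0.001, 2.759]
contact_force: [-0.6, -0.5, -1.3]
opening: 0.0207
```

```bash
python3 - <<'E'
from meas import *
c=grab('wrist','w5')
P=np.nan_to_num(pts(c),nan=9)
z=bot.get_state()['eef_pos'][2]
for Q in [near(P,.614,-.151,.045,z-.025,z-.008),near(P,.614,-.151,.045,.092,.0985)]:print(len(Q),circ(Q),cfit(Q))
E
python3 go.py .614 -.151 .1137
```

```text
4293 [ 0.6143 -0.1513  0.0747] [ 0.6136 -0.151   0.0638]
1379 [ 0.6085 -0.1485  0.0789] [ 0.6141 -0.1511  0.0751]
pos [ 0.6138 -0.1523  0.1287] rot [3.1416e+00 8.0000e-04 2.7588e+00] F [ 0.3  0.4 -1.2] op 0.021 j [-0.34  0.61  1.44 -0.    1.09 -1.53] t 7.9
d tool mm [ 0.3  1.3 15. ] len 15.1 spin 0
```

View pics/w5.png

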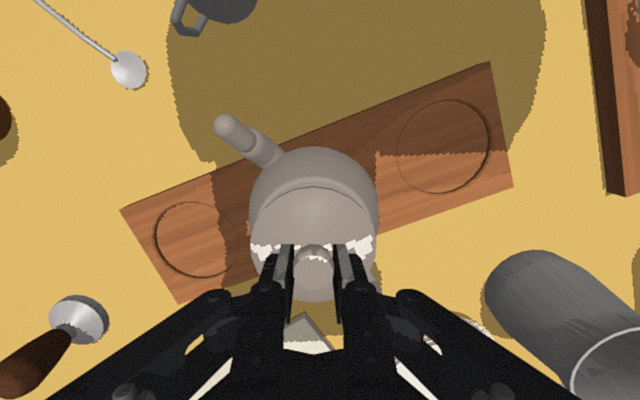

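Lid centre (.6143,-.1513) and pot centre (.6140,-.151) agree, so I lower 15 mm slowly.

Call:
play_rows(plan=[[0, 0, 0, 3, 0], [0, 0, 0, 3, 0], [0, 0, 0, 3, 0], [0, 0, 0, 2, 0], [0, 0, 0, 2, 0], [0, 0, 0, 1, 0], [0, 0, 0, 0.5, 0], [0, 0, 0, 0, 0], [0, 0, 0, 0, 0], [0, 0, 0, 0, 0]])

```text
time: 8.73
eef_pos: [0.6136, -0.1522, 0.1139]
tool_rot: [-3.142, 0.0, 2.759]
contact_force: [0.1, 0.2, -1.1]
opening: 0.0208
```

Call:
play_rows(plan=[[0, 0, 0, 0.6, 0], [0, 0, 0, 0.6, 0], [0, 0, 0, 0, 0], [0, 0, 0, 0, 0], [0.5, 0, 0, 0, 0], [0.5, 0, 0, 0, 0], [0.5, 0, 0, 0, 0], [0.5, 0, 0, 0, 0], [0.5, 0, 0, 0, 0], [0.5, 0, 0, 0, 0]])

```text
time: 9.57
eef_pos: [0.6135, -0.1522, 0.1125]
tool_rot: [-3.142, -0.0, 2.759]
contact_force: [0.1, 0.3, 0.1]
opening: 0.0429
```

Call:
play_rows(plan=[[0.6, 0, 0, -10, 0], [0.6, 0, 0, -15, 0], [0.6, 0, 0, -15, 0], [0.6, 0, 0, -15, 0], [0.6, 0, 0, -15, 0], [0.6, 0, 0, -10, 0], [0.6, 0, 0, 0, 0], [0.6, 0, 0, 0, 0], [0.6, 0, 0, 0, 0], [0.6, 0, 0, 0, 0]])

```text
time: 10.4
eef_pos: [0.6131, -0.152, 0.1916]
tool_rot: [-3.141, -0.002, 2.759]
contact_force: [-0.1, -0.4, 0.5]
opening: 0.0514
```

```bash
python3 - <<'E'
from meas import *
c=grab('wrist','w6')
P=np.nan_to_num(pts(c),nan=9)
for n,z0,z1 in [('knob',.118,.135),('fl',.0975,.104)]:
    Q=near(P,.614,-.151,.05,z0,z1);print(n,len(Q),circ(Q),Q.max(0))
c=grab('scene','s2')
P=np.nan_to_num(pts(c),nan=9)
Q=near(P,.614,-.151,.05,.118,.135);print(len(Q),circ(Q),Q.max(0))
cv2.imwrite('pics/s2c.png',cv2.resize(c['image'][180:300,170:330],None,fx=4,fy=4))
E
python3 go.py .432 -.1515 .12 2.286
```

```text
knob 622 [ 0.6138 -0.1512  0.0216] [ 0.62387176 -0.14074135  0.12946636]
fl 1806 [ 0.6139 -0.1512  0.0751] [ 0.65130183 -0.11468488  0.10399355]
76 [ 0.6159 -0.1529  0.0222] [ 0.6260846  -0.14255081  0.13195624]
pos [ 0.6132 -0.1521  0.1917] rot [-3.1415e+00 -1.4000e-03  2.7587e+00] F [ 0.2 -0.  -0.8] op 0.051 j [-0.34  0.54  1.37 -0.    1.23 -1.53] t 10.5
d tool mm [168.2 -67.2  72. ] len 194.9 spin 0.473
```

View pics/w6.png

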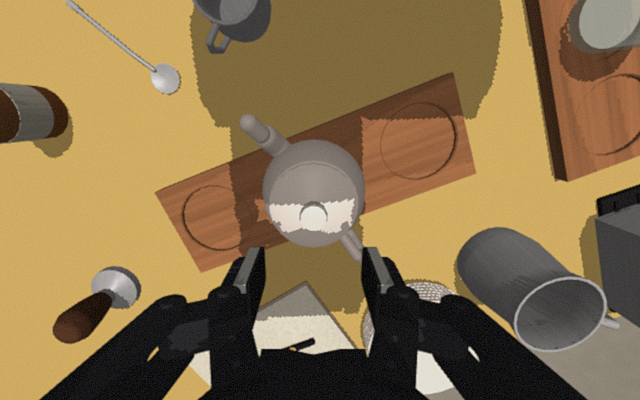

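View pics/s2c.png

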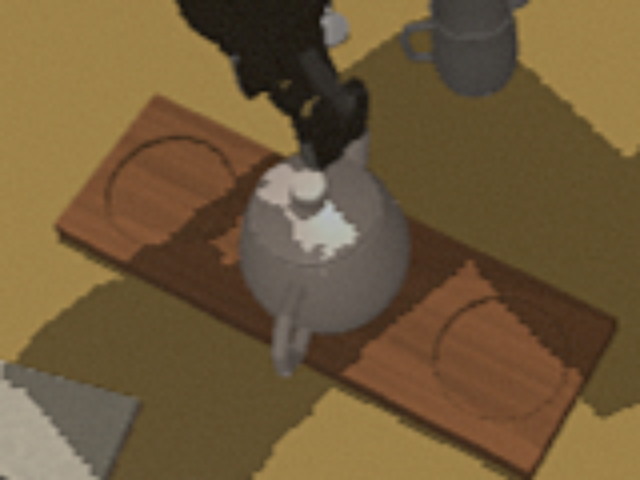

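Call:
play_rows(plan=[[1, 14, -6, 0, 0], [1, 22, -8, 0, 0], [1, 25, -10, 0, 0], [1, 25, -10, 4, 0], [1, 25, -10, 8, 0], [1, 25, -10, 10, 0], [1, 20, -8, 10, 0], [1, 15, -4, 10, 0], [1, 0, 0, 0, 0], [1, 0, 0, 0, 0]])

```text
time: 11.33
eef_pos: [0.4296, -0.1494, 0.1502]
tool_rot: [3.141, -0.001, 2.758]
contact_force: [0.1, -0.1, 0.2]
opening: 0.0855
```

Call:
play_rows(plan=[[1, 0, 0, 0, 0.07], [1, 0, 0, 0, 0.1], [1, 0, 0, 0, 0.1], [1, 0, 0, 0, 0.1], [1, 0, 0, 0, 0.1], [1, 0, 0, 0, 0], [1, 0, 0, 0, 0], [1, 0, 0, 0, 0], [1, 0, 0, 0, 0], [1, 0, 0, 0, 0]])

```text
time: 12.17
eef_pos: [0.4305, -0.1496, 0.1506]
tool_rot: [3.142, 0.0, 2.291]
contact_force: [-0.8, -0.3, -0.6]
opening: 0.0854
```

```bash
python3 - <<'E'
from meas import *
c=grab('wrist','w7')
P=np.nan_to_num(pts(c),nan=9)
for z0,z1,r in [(.066,.076,.034),(.066,.076,.06)]:
    Q=near(P,.430,-.15,r,z0,z1);print(len(Q),circ(Q),cfit(Q),Q.min(0).round(4),Q.max(0).round(4))
E
python3 go.py .430 -.150 .024 2.286
```

```text
1198 [ 0.4286 -0.1485  0.0641] [ 0.43   -0.1497  0.0534] [ 0.4033 -0.1791  0.066 ] [ 0.4591 -0.1208  0.0736]
1203 [ 0.4284 -0.1485  0.0644] [ 0.43   -0.1497  0.0534] [ 0.4028 -0.1791  0.066 ] [ 0.4591 -0.1206  0.0736]
pos [ 0.4304 -0.1496  0.1506] rot [3.1416e+00 1.0000e-04 2.2901e+00] F [ 0.4 -0.5  0.4] op 0.0857 j [-0.47  0.37  1.85 -0.    0.92 -1.18] t 12.2167
d tool mm [ -0.   -0.6 126.6] len 126.6 spin 0.004
```

View pics/w7.png

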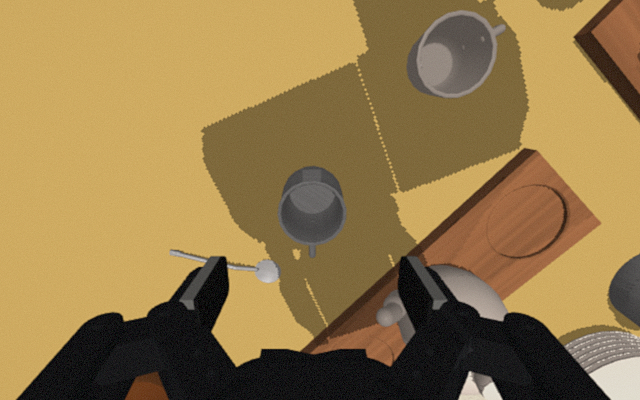

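Call:
play_rows(plan=[[1, 0, 0, 10, 0], [1, 0, 0, 18, 0], [1, 0, 0, 18, 0], [1, 0, 0, 18, 0], [1, 0, 0, 18, 0], [1, 0, 0, 18, 0], [1, 0, 0, 14, 0], [1, 0, 0, 10, 0], [1, 0, 0, 3, 0], [1, 0, 0, 0, 0]])

```text
time: 13.05
eef_pos: [0.43, -0.1494, 0.0231]
tool_rot: [-3.141, -0.001, 2.289]
contact_force: [-0.2, 0.1, 0.7]
opening: 0.0854
```

Call:
play_rows(plan=[[0, 0, 0, 0, 0], [0, 0, 0, 0, 0], [0, 0, 0, 0, 0], [0, 0, 0, 0, 0], [0, 0, 0, 0, 0], [0, 0, 0, 0, 0], [0, 0, 0, 0, 0], [0, 0, 0, 0, 0], [0, 0, 0, 0, 0], [0, 0, 0, 0, 0]], force=30)

```text
time: 13.88
eef_pos: [0.4306, -0.1498, 0.0243]
tool_rot: [3.141, 0.001, 2.289]
contact_force: [-2.3, -1.0, 6.4]
opening: 0.0537
```

Call:
play_rows(plan=[[0, 0, 0, -6, 0], [0, 0, 0, -12, 0], [0, 0, 0, -18, 0], [0, 0, 0, -20, 0], [0, 0, 0, -20, 0], [0, 0, 0, -20, 0], [0, 0, 0, -20, 0], [0, 0, 0, -14, 0], [0, 0, 0, 0, 0], [0, 0, 0, 0, 0]])

```text
time: 14.72
eef_pos: [0.4305, -0.1496, 0.1544]
tool_rot: [3.141, 0.002, 2.289]
contact_force: [0.7, -0.2, -2.7]
opening: 0.0538
```

```bash
python3 - <<'E'
from meas import *
c=grab('wrist','w8')
P=np.nan_to_num(pts(c),nan=9)
x,y,z=bot.get_state()['eef_pos'];print(z)
Q=near(P,x,y,.036,z+.035,z+.055);print(len(Q),circ(Q),cfit(Q),Q.min(0).round(4),Q.max(0).round(4))
E
python3 go.py .615 -.0306 .15
```

```text
0.1535950514429354
6675 [ 0.4254 -0.1443  0.0693] [ 0.4293 -0.1474  0.0533] [ 0.3959 -0.1766  0.1886] [ 0.4599 -0.1172  0.2086]
pos [ 0.4301 -0.1494  0.1536] rot [3.1415e+00 3.0000e-04 2.2889e+00] F [-0.7  0.7 -2.7] op 0.0539 j [-0.47  0.37  1.85 -0.    0.93 -1.18] t 14.7667
d tool mm [-32.2 217.4   3.6] len 219.8 spin 0
```

View pics/w8.png

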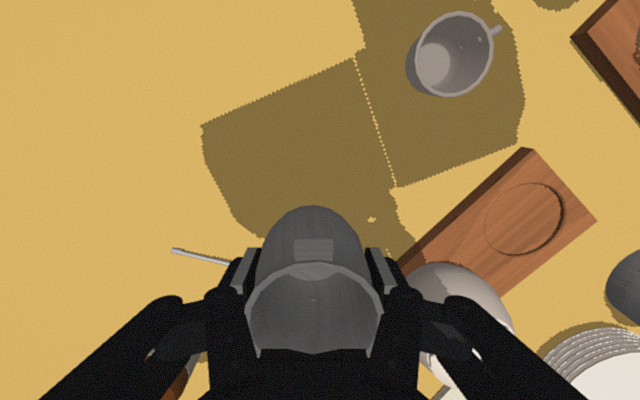

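Call:
play_rows(plan=[[0, -2, 12, 0, 0], [0, -3, 24, 0, 0], [0, -4, 27, 0, 0], [0, -4, 27, 0, 0], [0, -4, 27, 0, 0], [0, -4, 27, 0, 0], [0, -4, 27, 0, 0], [0, -4, 25, 0, 0], [0, -3, 15, 0, 0], [0, 0, 6, 0, 0]])

```text
time: 15.6
eef_pos: [0.6165, -0.029, 0.1521]
tool_rot: [-3.141, -0.001, 2.29]
contact_force: [-0.8, -0.2, -1.7]
opening: 0.0537
```

Call:
play_rows(plan=[[0, 0, 0, 0, 0], [0, 0, 0, 0, 0], [0, 0, 0, 0, 0], [0, 0, 0, 10, 0], [0, 0, 0, 18, 0], [0, 0, 0, 18, 0], [0, 0, 0, 18, 0], [0, 0, 0, 16, 0], [0, 0, 0, 10, 0], [0, 0, 0, 5, 0]])

```text
time: 16.43
eef_pos: [0.6135, -0.0312, 0.0569]
tool_rot: [-3.14, -0.002, 2.288]
contact_force: [-0.6, -0.5, -2.2]
opening: 0.0535
```

```bash
python3 go.py .615 -.0306 .0365; python3 - <<'E'
from meas import *
c=grab('wrist','w9')
E
```

```text
pos [ 0.6135 -0.0312  0.0569] rot [-3.1400e+00 -1.8000e-03  2.2882e+00] F [-0.6 -0.5 -2.2] op 0.0535 j [-0.15  0.69  1.54 -0.    0.92 -0.87] t 16.4333
d tool mm [-0.6  1.5 20.4] len 20.4 spin 0
```

View pics/w9.png

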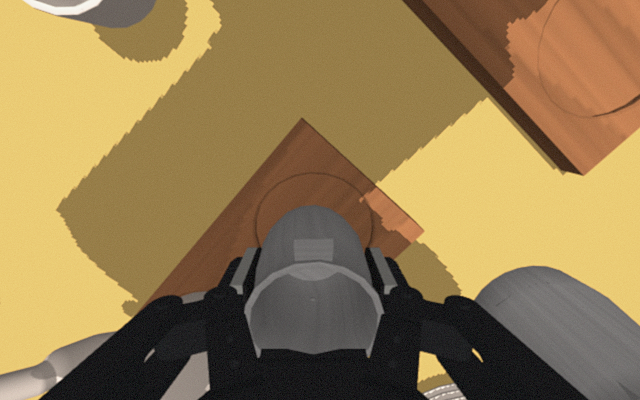

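Call:
play_rows(plan=[[0, 0, 1, 4, 0], [0, 0, 0, 5, 0], [0, 0, 0, 4, 0], [0, 0, 0, 3, 0], [0, 0, 0, 2, 0], [0, 0, 0, 1, 0], [0, 0, 0, 0.5, 0], [0, 0, 0, 0.5, 0], [0, 0, 0, 0, 0], [0, 0, 0, 0, 0]])

```text
time: 17.32
eef_pos: [0.6156, -0.0302, 0.0387]
tool_rot: [3.141, 0.0, 2.289]
contact_force: [0.5, -0.2, -1.1]
opening: 0.0538
```

Call:
play_rows(plan=[[0, 0, 0, 0.7, 0], [0, 0, 0, 0.7, 0], [0, 0, 0, 0.6, 0], [0, 0, 0, 0, 0], [0, 0, 0, 0, 0], [0, 0, 0, 0, 0], [0, 0, 0, 0, 0], [0, 0, 0, 0, 0], [0, 0, 0, 0, 0], [0, 0, 0, 0, 0]])

```text
time: 18.15
eef_pos: [0.6155, -0.0302, 0.0366]
tool_rot: [3.142, 0.0, 2.289]
contact_force: [1.2, -0.6, -2.6]
opening: 0.0537
```

Call:
play_rows(plan=[[0, 0, 0, 0.4, 0], [0, 0, 0, 0.4, 0], [0, 0, 0, 0.4, 0], [0, 0, 0, 0, 0], [0, 0, 0, 0, 0], [0, 0, 0, 0, 0], [0, 0, 0, 0, 0], [0, 0, 0, 0, 0], [0, 0, 0, 0, 0], [0, 0, 0, 0, 0]])

```text
time: 18.98
eef_pos: [0.6156, -0.0304, 0.0363]
tool_rot: [3.141, 0.001, 2.289]
contact_force: [-5.3, -1.3, 13.6]
opening: 0.0536
```

Contact at the expected height. I release and lift.

Call:
play_rows(plan=[[0, 0, 0, -0.6, 0], [0, 0, 0, 0, 0], [0.95, 0, 0, 0, 0], [0.95, 0, 0, 0, 0], [0.95, 0, 0, 0, 0], [0.95, 0, 0, 0, 0], [0.95, 0, 0, 0, 0], [0.95, 0, 0, 0, 0], [0.95, 0, 0, 0, 0], [0.95, 0, 0, 0, 0]])

```text
time: 19.82
eef_pos: [0.6155, -0.0302, 0.036]
tool_rot: [-3.142, -0.0, 2.289]
contact_force: [-0.5, -0.2, -0.8]
opening: 0.0811
```

Call:
play_rows(plan=[[1, 0, 0, -8, 0], [1, 0, 0, -15, 0], [1, 0, 0, -20, 0], [1, 0, 0, -20, 0], [1, 0, 0, -20, 0], [1, 0, 0, -20, 0], [1, 0, 0, -20, 0], [1, 0, 0, -10, 0], [1, 0, 0, 0, 0], [1, 0, 0, 0, 0]])

```text
time: 20.65
eef_pos: [0.6155, -0.0302, 0.1691]
tool_rot: [3.141, 0.0, 2.289]
contact_force: [-0.0, -0.5, -0.7]
opening: 0.0855
```

```bash
python3 - <<'E'
from meas import *
c=grab('wrist','w10')
P=np.nan_to_num(pts(c),nan=9)
Q=near(P,.615,-.03,.034,.078,.09);print(len(Q),circ(Q),cfit(Q),Q.min(0).round(4),Q.max(0).round(4),np.median(Q[:,2]))
A=Q;print(np.linalg.lstsq(np.c_[A[:,:2]-[.615,-.03],np.ones(len(A))],A[:,2],rcond=None)[0])
E
python3 go.py .449 .1395 .15 
```

```text
1139 [ 0.6131 -0.0294  0.0647] [ 0.615  -0.0301  0.0534] [ 0.5883 -0.0597  0.078 ] [ 0.644  -0.0009  0.0855] 0.08303461214983776
[-0.01441459  0.01417133  0.08256391]
pos [ 0.6151 -0.0302  0.1683] rot [-3.1411e+00 -6.0000e-04  2.2888e+00] F [-1.  -0.9  0.6] op 0.0856 j [-0.15  0.54  1.44  0.    1.16 -0.86] t 20.7
d tool mm [237.  -13.5  18.5] len 238.1 spin 0
```

View pics/w10.png

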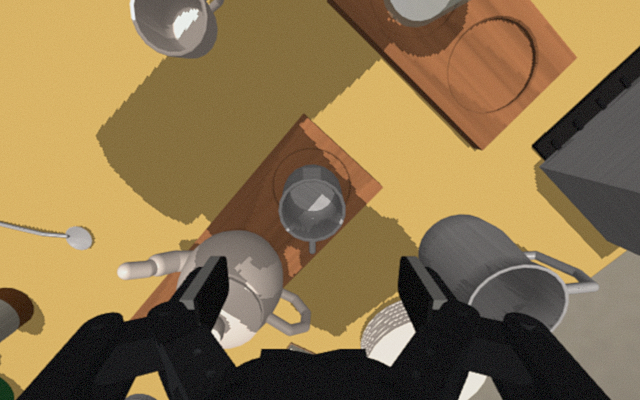

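Call:
play_rows(plan=[[1, 12, -1, 0, 0], [1, 24, -1, 0, 0], [1, 30, -2, 0, 0], [1, 30, -2, 0, 0], [1, 30, -2, 0, 0], [1, 30, -2, 0, 0], [1, 30, -2, 0, 0], [1, 27, -1, 0, 0], [1, 16, 0, 0, 0], [1, 8, 0, 0, 0]])

```text
time: 21.53
eef_pos: [0.4469, 0.1411, 0.1682]
tool_rot: [-3.14, -0.002, 2.29]
contact_force: [0.6, 0.9, 0.7]
opening: 0.0853
```

Call:
play_rows(plan=[[1, 0, 0, 0, 0], [1, 0, 0, 0, 0], [1, 0, 0, 0, 0], [1, 0, 0, 0, 0], [1, 0, 0, 0, 0], [1, 0, 0, 0, 0], [1, 0, 0, 0, 0], [1, 0, 0, 0, 0], [1, 0, 0, 0, 0], [1, 0, 0, 0, 0]])

```text
time: 22.37
eef_pos: [0.4498, 0.1397, 0.169]
tool_rot: [3.142, 0.0, 2.289]
contact_force: [0.2, -0.2, -0.4]
opening: 0.0853
```

```bash
python3 - <<'E'
from meas import *
c=grab('wrist','w11')
P=np.nan_to_num(pts(c),nan=9)
for z0,z1 in [(.0765,.084),(.086,.096)]:
    Q=near(P,.449,.1395,.045,z0,z1);print(len(Q),circ(Q),Q.max(0).round(4))
E
python3 go.py .449 .1395 .024 
```

```text
2990 [0.4493 0.1402 0.0563] [0.477  0.168  0.0838]
278 [0.4493 0.1403 0.0159] [0.4566 0.1481 0.0931]
pos [0.4498 0.1397 0.169 ] rot [-3.1416 -0.      2.2888] F [ 0.2 -0.5  0.4] op 0.0855 j [ 0.17  0.36  1.79  0.    0.99 -0.54] t 22.4167
d tool mm [  0.4  -0.7 145. ] len 145.0 spin 0
```

View pics/w11.png

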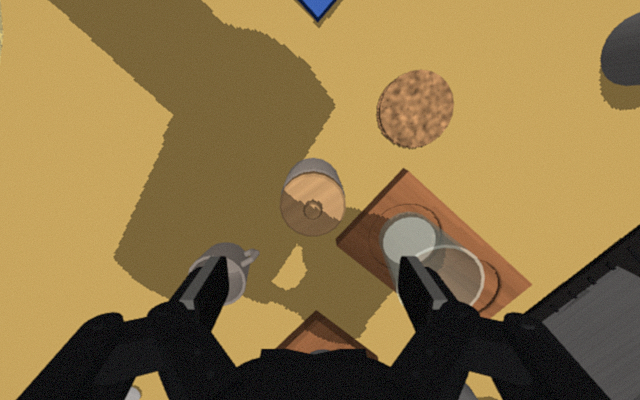

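Call:
play_rows(plan=[[1, 1, 0, 12, 0], [1, 0, 0, 20, 0], [1, 0, 0, 20, 0], [1, 0, 0, 20, 0], [1, 0, 0, 20, 0], [1, 0, 0, 20, 0], [1, 0, 0, 16, 0], [1, 0, 0, 11, 0], [1, 0, 0, 6, 0], [1, 0, 0, 0, 0]])

```text
time: 23.25
eef_pos: [0.4487, 0.1404, 0.0231]
tool_rot: [-3.14, -0.001, 2.289]
contact_force: [-0.6, 0.1, -0.6]
opening: 0.0856
```

Call:
play_rows(plan=[[0, 0, 0, 0, 0], [0, 0, 0, 0, 0], [0, 0, 0, 0, 0], [0, 0, 0, 0, 0], [0, 0, 0, 0, 0], [0, 0, 0, 0, 0], [0, 0, 0, 0, 0], [0, 0, 0, 0, 0], [0, 0, 0, 0, 0], [0, 0, 0, 0, 0]], force=40)

```text
time: 24.08
eef_pos: [0.4495, 0.1405, 0.0248]
tool_rot: [3.14, 0.001, 2.289]
contact_force: [-0.8, -0.2, 6.0]
opening: 0.0572
```

Call:
play_rows(plan=[[0, 0, 0, -6, 0], [0, 0, 0, -14, 0], [0, 0, 0, -20, 0], [0, 0, 0, -24, 0], [0, 0, 0, -24, 0], [0, 0, 0, -24, 0], [0, 0, 0, -22, 0], [0, 0, 0, -16, 0], [0, 0, 0, 0, 0], [0, 0, 0, 0, 0]])

```text
time: 24.92
eef_pos: [0.4494, 0.1405, 0.1749]
tool_rot: [3.14, 0.001, 2.289]
contact_force: [-0.0, -0.5, -3.8]
opening: 0.0573
```

```bash
python3 - <<'E'
from meas import *
c=grab('wrist','w12')
P=np.nan_to_num(pts(c),nan=9)
x,y,z=bot.get_state()['eef_pos']
for z0,z1 in [(.0765,.084),(.086,.096)]:
    Q=near(P,x,y,.045,z0+z-.024,z1+z-.024);print(len(Q),circ(Q),Q.max(0).round(4))
E
python3 go.py .6127 -.2707 .17 
```

```text
11784 [0.4483 0.141  0.0901] [0.4864 0.1778 0.234 ]
1594 [0.442  0.1504 0.0745] [0.47   0.1762 0.246 ]
pos [0.4489 0.1404 0.174 ] rot [3.1413e+00 2.0000e-04 2.2888e+00] F [-0.3 -0.4 -2.5] op 0.0572 j [ 0.18  0.35  1.79  0.    1.   -0.54] t 24.9667
d tool mm [-417.4 -147.1    4. ] len 442.6 spin 0
```

Call:
play_rows(plan=[[0, -10, -4, -4, 0], [0, -20, -7, -4, 0], [0, -24, -8, -4, 0], [0, -26, -9, -3, 0], [0, -26, -9, 0, 0], [0, -26, -9, 0, 0], [0, -26, -9, 0, 0], [0, -26, -9, 0, 0], [0, -26, -9, 0, 0], [0, -26, -9, 0, 0]])

```text
time: 25.8
eef_pos: [0.5423, -0.0931, 0.1879]
tool_rot: [-3.14, -0.002, 2.289]
contact_force: [1.3, -0.4, -2.0]
opening: 0.0571
```

Call:
play_rows(plan=[[0, -26, -10, 0, 0], [0, -26, -10, 0, 0], [0, -26, -10, 0, 0], [0, -26, -9, 0, 0], [0, -26, -9, 0, 0], [0, -24, -8, 0, 0], [0, -17, -6, 0, 0], [0, -10, -3, 0, 0], [0, 0, 0, 0, 0], [0, 0, 0, 0, 0]])

```text
time: 26.63
eef_pos: [0.6121, -0.2702, 0.188]
tool_rot: [-3.141, -0.002, 2.288]
contact_force: [-0.2, 0.5, -1.8]
opening: 0.0573
```

```bash
python3 go.py .6127 -.2707 .06
```

```text
pos [ 0.6121 -0.2702  0.188 ] rot [-3.1411e+00 -1.8000e-03  2.2882e+00] F [-0.2  0.5 -1.8] op 0.0573 j [-0.5   0.6   1.28  0.    1.27 -1.22] t 26.6333
d tool mm [ -1.    0.2 128. ] len 128.0 spin 0
```

Call:
play_rows(plan=[[0, 0, 0, 10, 0], [0, 0, 0, 18, 0], [0, 0, 0, 20, 0], [0, 0, 0, 20, 0], [0, 0, 0, 20, 0], [0, 0, 0, 18, 0], [0, 0, 0, 14, 0], [0, 0, 0, 8, 0], [0, 0, 0, 0, 0], [0, 0, 0, 0, 0]])

```text
time: 27.47
eef_pos: [0.6126, -0.2697, 0.0609]
tool_rot: [-3.141, -0.001, 2.289]
contact_force: [0.7, -0.6, -2.1]
opening: 0.0577
```

```bash
python3 go.py .6127 -.2707 .0368; python3 - <<'E'
from meas import *
c=grab('wrist','w13')
E
```

```text
pos [ 0.6126 -0.2697  0.0609] rot [-3.1414e+00 -6.0000e-04  2.2893e+00] F [ 0.7 -0.6 -2.1] op 0.0577 j [-0.5   0.74  1.39  0.    1.02 -1.22] t 27.4667
d tool mm [-0.9 -0.6 24.1] len 24.1 spin 0
```

View pics/w13.png

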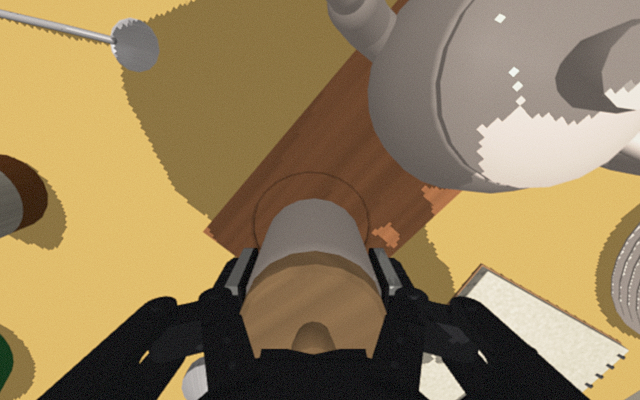

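The jar is centred in its hollow at (312,215), so I lower it.

Call:
play_rows(plan=[[0, -1, 0, 5, 0], [0, 0, 0, 6, 0], [0, 0, 0, 5, 0], [0, 0, 0, 3, 0], [0, 0, 0, 2, 0], [0, 0, 0, 1.5, 0], [0, 0, 0, 1, 0], [0, 0, 0, 0.6, 0], [0, 0, 0, 0, 0], [0, 0, 0, 0, 0]])

```text
time: 28.35
eef_pos: [0.6135, -0.2711, 0.037]
tool_rot: [3.142, 0.0, 2.289]
contact_force: [0.4, 0.2, -2.7]
opening: 0.0573
```

Call:
play_rows(plan=[[0, 0, 0, 0.4, 0], [0, 0, 0, 0.4, 0], [0, 0, 0, 0, 0], [0, 0, 0, 0, 0], [0, 0, 0, 0, 0], [0, 0, 0, 0, 0], [0, 0, 0, 0, 0], [0, 0, 0, 0, 0], [0, 0, 0, 0, 0], [0, 0, 0, 0, 0]])

```text
time: 29.18
eef_pos: [0.6136, -0.2711, 0.0369]
tool_rot: [3.141, 0.001, 2.289]
contact_force: [-3.1, 1.9, 8.8]
opening: 0.057
```

Call:
play_rows(plan=[[0, 0, 0, -0.4, 0], [0, 0, 0, 0, 0], [0.95, 0, 0, 0, 0], [0.95, 0, 0, 0, 0], [0.95, 0, 0, 0, 0], [0.95, 0, 0, 0, 0], [0.95, 0, 0, 0, 0], [0.95, 0, 0, 0, 0], [0.95, 0, 0, 0, 0], [0.95, 0, 0, 0, 0]])

```text
time: 30.02
eef_pos: [0.6134, -0.271, 0.0365]
tool_rot: [3.142, 0.0, 2.289]
contact_force: [-0.2, -0.4, 0.2]
opening: 0.0812
```

Call:
play_rows(plan=[[1, 0, 0, -8, 0], [1, 0, 0, -15, 0], [1, 0, 0, -20, 0], [1, 0, 0, -20, 0], [1, 0, 0, -22, 0], [1, 0, 0, -22, 0], [1, 0, 0, -22, 0], [1, 0, 0, -16, 0], [1, 0, 0, 0, 0], [1, 0, 0, 0, 0]])

```text
time: 30.85
eef_pos: [0.6138, -0.2712, 0.1829]
tool_rot: [3.141, 0.002, 2.289]
contact_force: [-0.8, -0.8, -0.4]
opening: 0.0853
```

```bash
python3 - <<'E'
from meas import *
c=grab('wrist','w14')
P=np.nan_to_num(pts(c),nan=9)
for z0,z1 in [(.089,.097),(.099,.11)]:
    Q=near(P,.613,-.271,.045,z0,z1);print(len(Q),circ(Q),Q.max(0).round(4),Q[:,2].mean())
for z0,z1 in [(.13,.148),(.139,.148)]:
    Q=near(P,.435,-.394,.045,z0,z1);print(len(Q),circ(Q) if len(Q) else '')
E
python3 go.py .4355 -.394 .195 
```

```text
2925 [ 0.6141 -0.2708  0.0562] [ 0.6419 -0.2429  0.0963] 0.09138652063167893
270 [ 0.6142 -0.2706  0.0159] [ 0.6218 -0.2629  0.1055] 0.1027800662098877
480 [ 0.4409 -0.3905  0.024 ]
149 [ 0.4449 -0.3895  0.0203]
pos [ 0.6133 -0.271   0.1817] rot [3.1415e+00 3.0000e-04 2.2888e+00] F [ 0.1 -0.3 -0.2] op 0.0852 j [-0.51  0.6   1.28  0.    1.26 -1.22] t 30.9
d tool mm [  24.3 -214.9  -13.3] len 216.6 spin 0
```

View pics/w14.png

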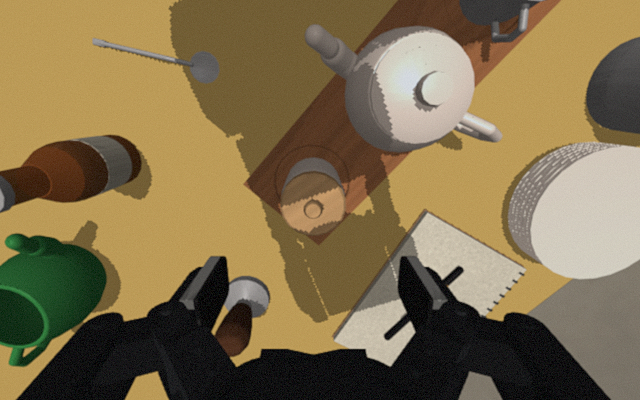

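Call:
play_rows(plan=[[1, 2, -12, -6, 0], [1, 3, -24, -8, 0], [1, 3, -26, -8, 0], [1, 3, -26, -8, 0], [1, 3, -26, -3, 0], [1, 3, -26, 0, 0], [1, 3, -26, 0, 0], [1, 3, -24, 0, 0], [1, 1, -16, 0, 0], [1, 0, -9, 0, 0]])

```text
time: 31.73
eef_pos: [0.4333, -0.3953, 0.214]
tool_rot: [-3.141, -0.002, 2.287]
contact_force: [-0.4, 0.0, 0.3]
opening: 0.0853
```

Call:
play_rows(plan=[[1, 0, 0, 0, 0], [1, 0, 0, 0, 0], [1, 0, 0, 0, 0], [1, 0, 0, 0, 0], [1, 0, 0, 0, 0], [1, 0, 0, 0, 0], [1, 0, 0, 0, 0], [1, 0, 0, 0, 0], [1, 0, 0, 0, 0], [1, 0, 0, 0, 0]])

```text
time: 32.57
eef_pos: [0.4358, -0.3944, 0.2145]
tool_rot: [-3.142, 0.0, 2.289]
contact_force: [-0.4, 0.6, 0.5]
opening: 0.0853
```

```bash
python3 - <<'E'
from meas import *
c=grab('wrist','w15')
P=np.nan_to_num(pts(c),nan=9)
for z0,z1 in [(.130,.148),(.139,.148)]:
    Q=near(P,.435,-.394,.045,z0,z1);print(len(Q),circ(Q),Q.max(0).round(4),Q[:,2].mean())
E
python3 go.py .4355 -.394 .1 
```

```text
1045 [ 0.4351 -0.3944  0.0292] [ 0.4491 -0.38    0.1436] 0.14122528094476636
996 [ 0.4349 -0.3945  0.0291] [ 0.4491 -0.38    0.1436] 0.1414420665881247
pos [ 0.4357 -0.3944  0.2145] rot [-3.1416  0.      2.2888] F [-0.5 -0.4 -1. ] op 0.0856 j [-0.84  0.46  1.46 -0.    1.22 -1.56] t 32.6167
d tool mm [5.000e-01 1.000e-01 1.145e+02] len 114.5 spin 0
```

View pics/w15.png

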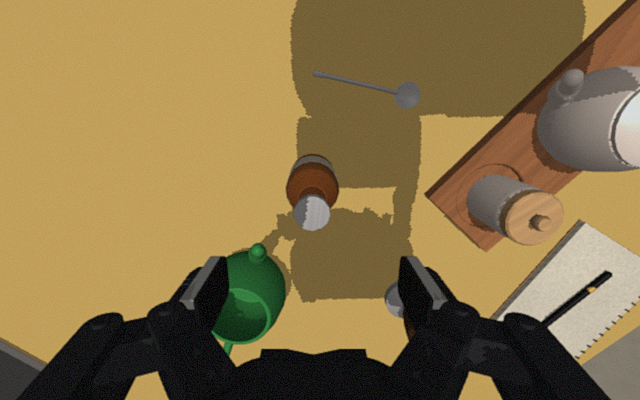

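Call:
play_rows(plan=[[1, 0, 0, 8, 0], [1, 0, 0, 15, 0], [1, 0, 0, 18, 0], [1, 0, 0, 18, 0], [1, 0, 0, 18, 0], [1, 0, 0, 16, 0], [1, 0, 0, 12, 0], [1, 0, 0, 8, 0], [1, 0, 0, 0, 0], [1, 0, 0, 0, 0]])

```text
time: 33.45
eef_pos: [0.4357, -0.3944, 0.1013]
tool_rot: [-3.142, -0.001, 2.289]
contact_force: [0.5, -0.8, 0.6]
opening: 0.0855
```

Call:
play_rows(plan=[[0, 0, 0, 0, 0], [0, 0, 0, 0, 0], [0, 0, 0, 0, 0], [0, 0, 0, 0, 0], [0, 0, 0, 0, 0], [0, 0, 0, 0, 0], [0, 0, 0, 0, 0], [0, 0, 0, 0, 0], [0, 0, 0, 0, 0], [0, 0, 0, 0, 0]], force=40)

```text
time: 34.28
eef_pos: [0.4359, -0.3947, 0.1019]
tool_rot: [-3.142, 0.001, 2.289]
contact_force: [-1.6, -1.3, 5.9]
opening: 0.027
```

Call:
play_rows(plan=[[0, 0, 0, -4, 0], [0, 0, 0, -8, 0], [0, 0, 0, -12, 0], [0, 0, 0, -16, 0], [0, 0, 0, -20, 0], [0, 0, 0, -20, 0], [0, 0, 0, -20, 0], [0, 0, 0, -12, 0], [0, 0, 0, 0, 0], [0, 0, 0, 0, 0]])

```text
time: 35.12
eef_pos: [0.4358, -0.3944, 0.2139]
tool_rot: [3.142, 0.001, 2.289]
contact_force: [0.5, -0.8, -3.6]
opening: 0.0269
```

```bash
python3 - <<'E'
from meas import *
c=grab('wrist','w16')
for n in ['scene','side']:
    c=grab(n,n+'3'); u,v=map(int,proj(c,bot.get_state()['eef_pos']));print(u,v)
    u0=min(max(u-80,0),480);v0=min(max(v-60,0),280)
    cv2.imwrite(f'pics/{n}3c.png',cv2.resize(c['image'][v0:v0+120,u0:u0+160],None,fx=4,fy=4))
E
python3 go.py .6654 .163 .2
```

```text
196 109
433 197
pos [ 0.4353 -0.3939  0.2124] rot [-3.1416e+00 -1.9000e-03  2.2888e+00] F [ 0.1  0.5 -2. ] op 0.027 j [-0.84  0.46  1.46 -0.    1.22 -1.56] t 35.2667
d tool mm [268.  539.7  12.9] len 602.7 spin 0
```

View pics/w16.png

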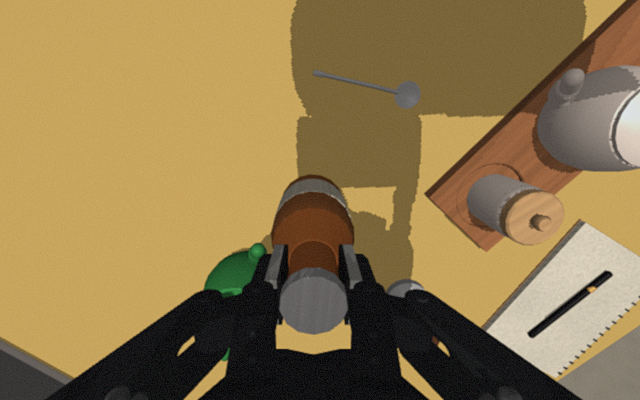

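View pics/scene3c.png

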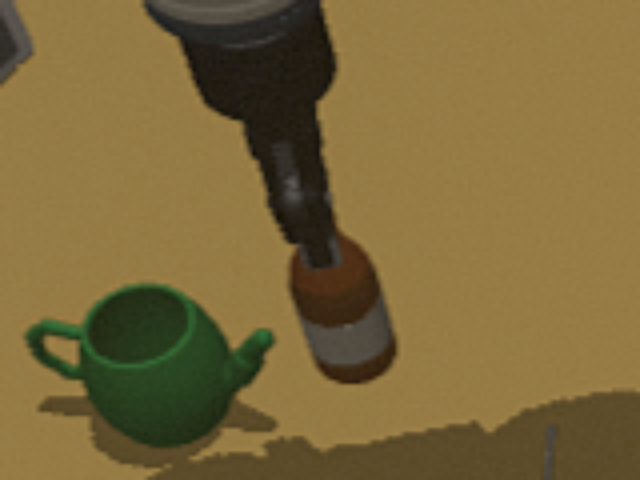

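View pics/side3c.png

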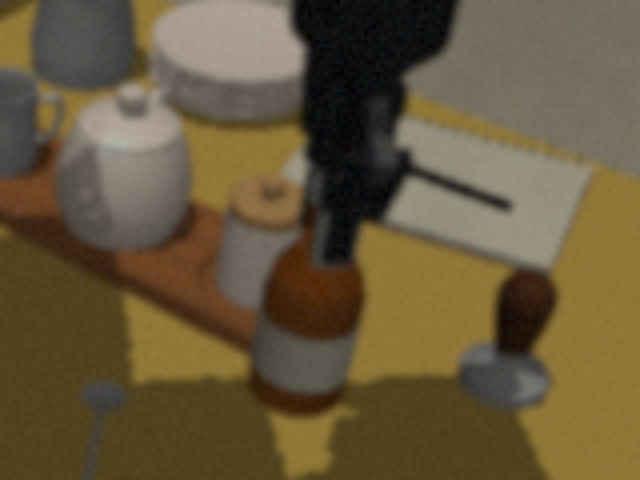

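```bash
python3 - <<'E'
from meas import *
for t in ['w10','w9']:
    c=load(t);P=np.nan_to_num(pts(c),nan=9)
    hsv=cv2.cvtColor(c['image'],cv2.COLOR_BGR2HSV)
    brown=(hsv[...,0]<17)&(hsv[...,1]>110)
    W=(np.hypot(P[...,0]-.664,P[...,1]-.165)<.043)&brown
    F=(W&(P[...,2]<.0148)&(P[...,2]>.0095)).astype(np.uint8);F=cv2.morphologyEx(F,cv2.MORPH_OPEN,np.ones((3,3)))
    k,l,s,_=cv2.connectedComponentsWithStats(F)
    for i in range(1,k):
        if s[i,4]>500: Q=P[l==i];print(t,' hollow',s[i,4],circ(Q),Q.mean(0))
    v,u=np.nonzero((abs(P[...,0]-.62)<.13)&(abs(P[...,1]-.163)<.08)&brown&(P[...,2]>.0158)&(P[...,2]<.021))
    Q=np.array([onz(c,a,b,.018) for a,b in zip(u,v)]);b=cv2.minAreaRect(Q[:,:2].astype(np.float32));print(b,cv2.boxPoints(b).round(4).tolist())
c=load('scene3');P=np.nan_to_num(pts(c),nan=9);P[P>5]=-1
for n,(x,y) in dict(pitcher=(.78,-.02),toaster=(.85,.1)).items(): print(n,near(P,x,y,.1,0,.4)[:,2].max())
E
python3 go.py .664 .165 .26
```

```text
w10  hollow 6250 [0.6651 0.1655 0.0805] [0.66466731 0.16696256 0.01161768]
((0.6172291040420532, 0.16330938041210175), (0.19869649410247803, 0.11025402694940567), 0.8827180862426758) [[0.5170000195503235, 0.21690000593662262], [0.5187000036239624, 0.10670000314712524], [0.7174000144004822, 0.10970000177621841], [0.7156999707221985, 0.2199999988079071]]
w9  hollow 10436 [0.6655 0.159  0.0789] [0.66515871 0.15627282 0.01154537]
((0.6430702209472656, 0.13170412182807922), (0.14753937721252441, 0.048644550144672394), 1.2298643589019775) [[0.5687999725341797, 0.15440000593662262], [0.5698000192642212, 0.10580000281333923], [0.7172999978065491, 0.10899999737739563], [0.7163000106811523, 0.15760000050067902]]
pitcher 0.11243295267066178
toaster 0.12206618756004917
pos [ 0.4353 -0.3939  0.2124] rot [-3.1416e+00 -1.9000e-03  2.2888e+00] F [ 0.1  0.5 -2. ] op 0.027 j [-0.84  0.46  1.46 -0.    1.22 -1.56] t 35.2667
d tool mm [270.5 539.9 -47.1] len 605.8 spin 0
```

Call:
play_rows(plan=[[0, 0, 0, -8, 0], [0, 5, 10, -12, 0], [0, 9, 18, -12, 0], [0, 11, 22, -9, 0], [0, 12, 24, -6, 0], [0, 12, 24, 0, 0], [0, 12, 24, 0, 0], [0, 12, 24, 0, 0], [0, 12, 24, 0, 0], [0, 12, 24, 0, 0]])

```text
time: 36.1
eef_pos: [0.5184, -0.1919, 0.2613]
tool_rot: [3.141, 0.0, 2.289]
contact_force: [0.5, 0.7, -2.4]
opening: 0.0268
```

Call:
play_rows(plan=[[0, 12, 24, 0, 0], [0, 12, 24, 0, 0], [0, 12, 24, 0, 0], [0, 12, 24, 0, 0], [0, 12, 24, 0, 0], [0, 12, 24, 0, 0], [0, 12, 24, 0, 0], [0, 12, 24, 0, 0], [0, 12, 24, 0, 0], [0, 12, 24, 0, 0]])

```text
time: 36.93
eef_pos: [0.6199, 0.0565, 0.2612]
tool_rot: [3.141, 0.0, 2.289]
contact_force: [0.8, -0.5, -3.3]
opening: 0.027
```

Call:
play_rows(plan=[[0, 12, 24, 0, 0], [0, 12, 24, 0, 0], [0, 10, 20, 0, 0], [0, 8, 16, 0, 0], [0, 5, 12, 0, 0], [0, 3, 8, 0, 0], [0, 0, 3, 0, 0], [0, 0, 0, 0, 0], [0, 0, 0, 0, 0], [0, 0, 0, 0, 0]])

```text
time: 37.77
eef_pos: [0.6673, 0.1616, 0.2606]
tool_rot: [-3.141, -0.0, 2.288]
contact_force: [0.0, 0.0, -2.4]
opening: 0.0272
```

```bash
python3 go.py .6647 .1652 .15
```

```text
pos [0.6673 0.1616 0.2606] rot [-3.1412 -0.      2.2878] F [ 0.   0.  -2.4] op 0.0272 j [ 0.15  0.56  1.14 -0.    1.44 -0.57] t 37.7667
d tool mm [  4.4   0.4 110.6] len 110.6 spin 0
```

Call:
play_rows(plan=[[0, 2, 0, 6, 0], [0, 2, 0, 14, 0], [0, 0, 0, 20, 0], [0, 0, 0, 20, 0], [0, 0, 0, 20, 0], [0, 0, 0, 18, 0], [0, 0, 0, 12, 0], [0, 0, 0, 8, 0], [0, 0, 0, 0, 0], [0, 0, 0, 0, 0]])

```text
time: 38.6
eef_pos: [0.665, 0.1655, 0.1428]
tool_rot: [3.141, 0.0, 2.289]
contact_force: [-0.4, -0.2, -2.6]
opening: 0.0271
```

```bash
python3 - <<'E'
from meas import *
c=grab('wrist','w17')
for n in ['scene','side']:
    c=grab(n,n+'4'); u,v=map(int,proj(c,[.665,.165,.09]));print(u,v)
    u0=min(max(u-80,0),480);v0=min(max(v-60,0),280)
    cv2.imwrite(f'pics/{n}4c.png',cv2.resize(c['image'][v0:v0+120,u0:u0+160],None,fx=4,fy=4))
E
python3 go.py .6647 .1652 .1139
```

```text
364 314
317 130
pos [0.6655 0.1657 0.1436] rot [3.1401e+00 1.0000e-03 2.2888e+00] F [ 0.4 -0.2 -3.2] op 0.027 j [ 0.16  0.66  1.28 -0.    1.2  -0.56] t 38.75
d tool mm [ 0.2 -0.9 29.7] len 29.8 spin 0
```

View pics/w17.png

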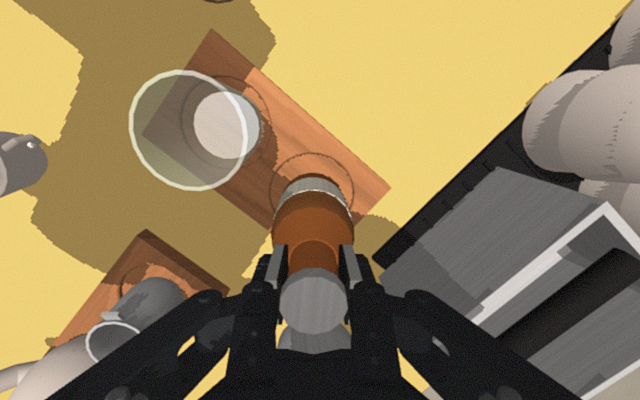

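View pics/scene4c.png

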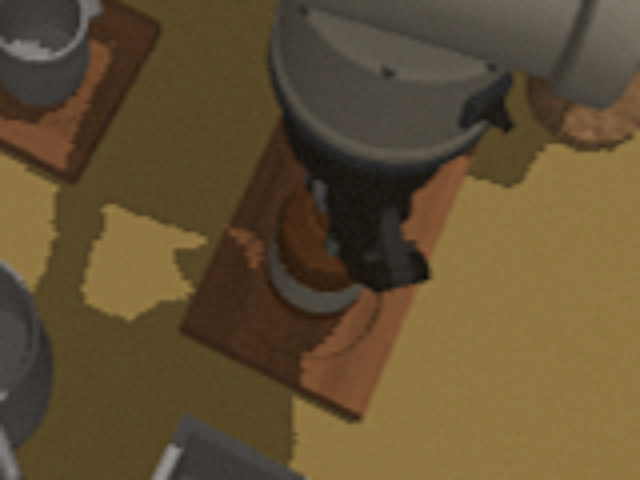

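Call:
play_rows(plan=[[0, 0, -0.5, 5, 0], [0, 0, 0, 7, 0], [0, 0, 0, 6, 0], [0, 0, 0, 4, 0], [0, 0, 0, 3, 0], [0, 0, 0, 1.5, 0], [0, 0, 0, 1, 0], [0, 0, 0, 0.5, 0], [0, 0, 0, 0, 0], [0, 0, 0, 0, 0]])

```text
time: 39.58
eef_pos: [0.6646, 0.1653, 0.1147]
tool_rot: [3.141, 0.0, 2.289]
contact_force: [0.1, 0.3, -3.1]
opening: 0.0271
```

Call:
play_rows(plan=[[0, 0, 0, 0.5, 0], [0, 0, 0, 0.5, 0], [0, 0, 0, 0, 0], [0, 0, 0, 0, 0], [0, 0, 0, 0, 0], [0, 0, 0, 0, 0], [0, 0, 0, 0, 0], [0, 0, 0, 0, 0], [0, 0, 0, 0, 0], [0, 0, 0, 0, 0]])

```text
time: 40.42
eef_pos: [0.6648, 0.1653, 0.114]
tool_rot: [3.141, 0.0, 2.289]
contact_force: [-2.0, -0.7, 5.3]
opening: 0.027
```

Contact at the expected .114. I open part way and lift.

Call:
play_rows(plan=[[0, 0, 0, 0, 0], [0, 0, 0, 0, 0], [0.55, 0, 0, 0, 0], [0.55, 0, 0, 0, 0], [0.55, 0, 0, 0, 0], [0.55, 0, 0, 0, 0], [0.55, 0, 0, 0, 0], [0.55, 0, 0, 0, 0], [0.55, 0, 0, 0, 0], [0.55, 0, 0, 0, 0]])

```text
time: 41.25
eef_pos: [0.6645, 0.1653, 0.1135]
tool_rot: [3.142, -0.0, 2.289]
contact_force: [-0.3, 0.1, -0.4]
opening: 0.0472
```

Call:
play_rows(plan=[[0.55, 0, 0, -6, 0], [0.55, 0, 0, -12, 0], [0.55, 0, 0, -18, 0], [0.55, 0, 0, -20, 0], [0.55, 0, 0, -20, 0], [0.55, 0, 0, -20, 0], [0.55, 0, 0, -16, 0], [0.55, 0, 0, -8, 0], [0.55, 0, 0, 0, 0], [0.55, 0, 0, 0, 0]])

```text
time: 42.08
eef_pos: [0.6645, 0.1653, 0.2337]
tool_rot: [3.141, 0.0, 2.289]
contact_force: [-0.7, -0.0, 0.4]
opening: 0.0472
```

```bash
python3 - <<'E'
from meas import *
c=grab('wrist','w18')
P=np.nan_to_num(pts(c),nan=9)
Q=near(P,.665,.165,.03,.147,.162);print(len(Q),circ(Q),Q.max(0).round(4),Q[:,2].mean())
E
python3 go.py .45 .3 .25
```

```text
982 [0.664  0.165  0.0298] [0.6785 0.1799 0.1553] 0.15322745551710978
pos [0.6641 0.1652 0.2328] rot [-3.1408e+00 -5.0000e-04  2.2888e+00] F [-0.5  0.2  0. ] op 0.0469 j [ 0.16  0.58  1.18 -0.    1.38 -0.56] t 42.1333
d tool mm [242.4 -72.6 -17. ] len 253.6 spin 0
```

View pics/w18.png

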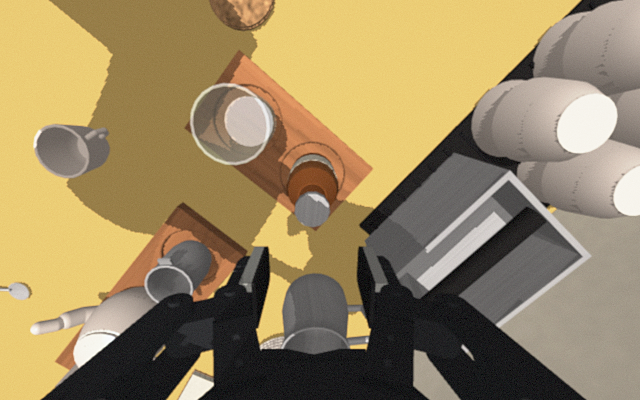

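The bottle stands with its cap at (312,207), which gives (.664,.165) and a top height of .1535. I move the arm clear toward the robot side and check the whole scene.

Call:
play_rows(plan=[[0.55, 10, -4, -2, 0], [0.55, 22, -7, -2, 0], [0.55, 27, -8, -2, 0], [0.55, 28, -8, -2, 0], [0.55, 28, -8, -2, 0], [0.55, 28, -8, -2, 0], [0.55, 28, -8, -2, 0], [0.55, 28, -8, 0, 0], [0.55, 22, -6, 0, 0], [0.55, 12, -3, 0, 0]])

```text
time: 42.97
eef_pos: [0.4568, 0.2969, 0.2469]
tool_rot: [-3.14, -0.001, 2.29]
contact_force: [0.6, 0.2, 0.7]
opening: 0.0468
```

Call:
play_rows(plan=[[0.55, 0, 0, 0, 0], [0.55, 0, 0, 0, 0], [0.55, 0, 0, 0, 0], [0.55, 0, 0, 0, 0], [0.55, 0, 0, 0, 0], [0.55, 0, 0, 0, 0], [0.55, 0, 0, 0, 0], [0.55, 0, 0, 0, 0], [0.55, 0, 0, 0, 0], [0.55, 0, 0, 0, 0]])

```text
time: 43.8
eef_pos: [0.46, 0.296, 0.2475]
tool_rot: [3.142, -0.0, 2.289]
contact_force: [0.3, -0.0, -0.4]
opening: 0.047
```

```bash
python3 - <<'E'
from meas import *
c=grab('scene','s9');P=np.nan_to_num(pts(c),nan=9)
b=np.array([.0012,-.0018]) # scene bias
def tf(p,o,yaw):
    d=np.array(p)-o;C,S=np.cos(yaw),np.sin(yaw);return np.round([C*d[0]+S*d[1],-S*d[0]+C*d[1]],4)
T=np.array([.6148,-.1525]);N=np.array([.6154,.1624])
for n,x,y,r,z0,z1,o,w in [('jugrim',.616,-.032,.034,.08,.09,T,-.009),('sugar',.614,-.272,.045,.089,.097,T,-.009),('lid fl',.615,-.1525,.042,.096,.105,T,-.009),('knob',.615,-.1525,.03,.118,.135,T,-.009),('cap',.665,.163,.03,.148,.16,N,.011),('tum',.566,.163,.045,.099,.108,N,.011)]:
    Q=near(P,x,y,r,z0,z1);a=cfit(Q);e=circ(Q);mm=(Q.min(0)+Q.max(0))/2;print(n,len(Q),'fit',a,'enc',e,'board',tf(e[:2],o,w),tf(a[:2],o,w),'zmax',Q[:,2].max().round(4))
cv2.imwrite('pics/s9c.png',cv2.resize(c['image'][130:370,150:460],None,fx=2.5,fy=2.5))
E
python3 go.py .45 .3 .25
```

```text
jugrim 140 fit [ 0.6171 -0.0319  0.0534] enc [ 0.6157 -0.03    0.0635] board [-0.0002  0.1225] [0.0012 0.1206] zmax 0.0882
sugar 335 fit [ 0.6157 -0.2718  0.0408] enc [ 0.6156 -0.272   0.0568] board [ 0.0019 -0.1195] [ 0.002  -0.1193] zmax 0.097
lid fl 298 fit [ 0.6152 -0.1519  0.0679] enc [ 0.6154 -0.1514  0.079 ] board [0.0006 0.0011] [0.0004 0.0006] zmax 0.105
knob 75 fit [ 0.6158 -0.1524  0.0157] enc [ 0.6152 -0.153   0.0226] board [ 0.0004 -0.0005] [0.001  0.0001] zmax 0.1315
cap 175 fit [0.6659 0.1635 0.0208] enc [0.6654 0.1632 0.0291] board [0.05   0.0002] [0.0505 0.0005] zmax 0.158
tum 184 fit [0.5683 0.1626 0.0683] enc [0.5677 0.1626 0.0726] board [-0.0477  0.0007] [-0.0471  0.0007] zmax 0.1072
pos [0.46   0.296  0.2475] rot [3.1416 0.     2.2888] F [-0.2  0.6  0.8] op 0.0469 j [ 0.46  0.37  1.52 -0.    1.26 -0.26] t 43.85
d tool mm [ 9.6 -4.9 -2.5] len 11.1 spin 0
```

View pics/s9c.png

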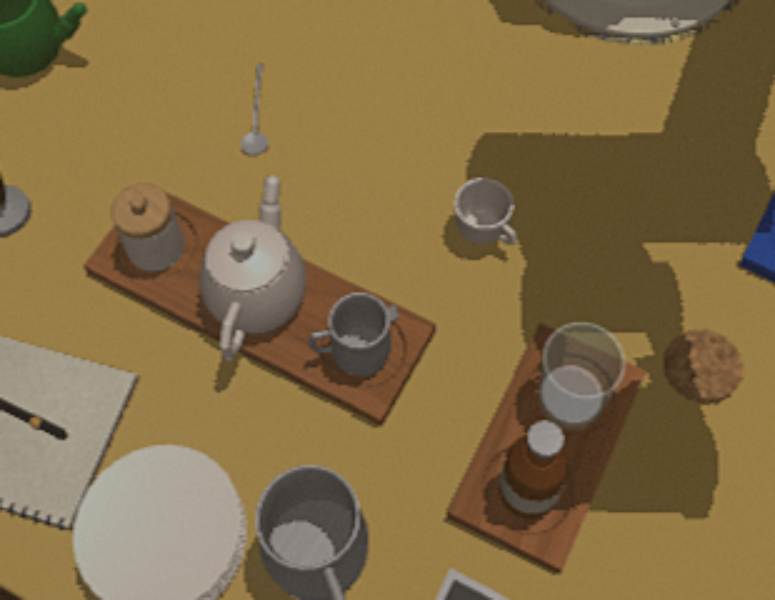

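Everything is in place and the tumbler has not moved (rim fit (.5683,.1626) before and after), so I hand the job in.

```bash
python3 -c "
from workcell import bot
print(bot.finish_job())"
```

```text
the job is handed in; nothing more can be done
None
```

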